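# Pack the seat packers and snap the keeper on

### The arm

A 6-joint arm with a two-finger parallel gripper is mounted at the origin on the work surface. World frame = base frame: x ahead of the robot, y to its left, z up, the work surface at z = 0. Lengths are in mm, angles in rad, forces in N, time in s.
With the tool pointing down it reaches from about 350 to 925 mm from the base axis. Payload 6.4 kg.
Tool frame: the origin (TCP) lies midway between the tips of the shut fingers; the grasp point (between the pads) lies 19 mm behind it; z points along the fingers, y is the line along which they close (so a half turn about z gives the same grasp; the last joint's range is limited). The gripper opens to 94 mm and grips with 3 to 60 N. Pads are 16 mm wide; open, the fingers measure 119 mm over their backs; the gripper's body (75 mm by 177 mm) begins 78 mm behind the grasp point.
Start: joints at [-1.283, 0.245, 1.558, -0, 1.339, -0.174], TCP at [289.62, -581.922, 205.455] pointing down, gripper open.
Joint ranges: [-3.13, 3.13], [-1.02, 2.26], [0.13, 2.54], [-0.95, 4.09], [0.21, 2.88], [-2.74, 2.74]. Speed limits (rad/s): [2.57, 2.57, 3.14, 3.14, 3.14, 3.14].

### API

Orientations are given as a unit quaternion [w, x, y, z].
In Python, from station import ctrl, optics, job_done gives the robot as it stands. The module is installed in compiled form; this text tells all that it offers.
- The arm moves only by the tool drive_tool, never from a script. Its argument "series" is text: rows parted by semicolons, each of 6 numbers parted by spaces: the shift along the tool's x, y, z in cm, then the turn, a rotation vector about the tool's x, y, z in rad. In form: tx ty tz ax ay az; .... A call has 1 to 5 rows; each row shifts and turns the commanded pose from where the row before left it, along the tool's axes as they then stand; what a row does not reach is not made up. A row lasts 1/8 s, in which the tool goes at most 62.5 mm and 10.7 degrees, less where a joint would pass 70% of its speed; a pose out of reach is approached as far as the arm can. A call is refused whole if a number of a shift passes 6.25 or a number of a turn 0.188, either way. A call with a gripper value outside its range is refused whole. "hand" is the opening, from 0 (shut) to 1 (fully open), set as the call begins (left out, the last holds). The fingers move at their own pace and stop on an object; "newtons" is the grip in N (left out, the last holds). Time passes only in rows, so rows that do not move let the fingers close. It gives the time, the measured TCP pose, the force, the opening and the grip force at its end, in the units of the state.
- ctrl.get_obs(): the state, without advancing time (a new reading comes with each control period).
- optics.camera(name): name is "scene" or "top"; returns (picture, depth): 400x640x3 uint8, blue, green, red; 400x640 float32, mm along the optical axis (not along the pixel's ray), 0 where there is no reading.
- optics.camera_info(name): a dict with "K" (3x3 intrinsics, pixels), "pose" (4x4, takes a point from camera to world coordinates). Camera axes: x right, y up, looking along -z (the intrinsics and any distortion apply to the point x, -y, -z); pixel columns grow to the right and rows downward; lengths in mm; the calibration is good to about 2 mm. A picture is of the moment at which its call begins. camera_info takes no time and is no camera call.
- job_done(): hands the job in; it is judged then, once.
The state is a dict: "clock": time; "joint_pos": joint angles; "joint_velocities": joint speeds; "joint_torque": joint torques, N m; "eef_pos": TCP position; "orientation": TCP orientation; "force": force on the tool from outside, world axes, zero at the start; "wrist_torque": the same for the moment, N m; "opening": finger opening in mm; "grasp_force": force on a finger pad.
Only numpy, scipy, OpenCV 4.12 (cv2) and the standard library are available. Lean on these libraries where they do the work, as an engineer would, in place of code of your own. Each camera call takes 0.05 s, during which the arm holds its last target. There are 200 camera calls.

### The job

Pack the plywood packing slats for the seat refit: lay all of them flat in the grey carrier as a crosswise tower, two side by side to a layer, the bottom two on the rubber strips and each next pair square across the pair below, an odd last one on one of its two places on top. When every slat is in, set the black keeper cap over the tower and press it straight down between the two snap hooks until both sides have clicked home; leave the other things on the bench where they are.

Things in the scene. Friction and masses are not known exactly. Their poses are not given: they have to be found in the camera images.
- carrier: Grey plastic carrier fixed to the bench: base plate 150 (x) x 220 (y) x 8 mm, origin at the centre of its underside on the bench, z up. A snap hook stands at each y end, flanked by two pillars (12 x 18 mm, at x = +-21, y = +-97 mm) whose tops, 68 mm above the bench, carry the cap. Slat layers 1 and 3 lie along its x, layers 2 and 4 along its y.
- strip_a (a point): Centre of the thin black rubber strip (120 along the carrier's x, 30 mm wide) on the carrier's plate at y = +34 mm, 8 mm above the bench: place of one bottom slat.
- strip_b (a point): Centre of the like strip at y = -34 mm: place of the other bottom slat. Stacked slats' centres are 15, 29, 43 and 57 mm above the bench in layers 1 to 4.
- hook_a (a joint): Bend of the black snap hook at the carrier's +y end, rad: 0 upright at rest, growing as it springs outward (about 0.08 while the cap's edge passes, below 0.02 once clicked; 4.5 N m/rad).
- hook_b (a joint): The same for the mirror-image hook at the carrier's -y end.
- hook_a_tip (a point): Top of hook_a, above its stem's inner face, 96 mm above the bench and 88 mm from the carrier's centre line at rest. Stem 18 mm wide, 8 mm thick; the sloped head overhangs inward by 7 mm, its catch underside 76 mm above the bench.
- hook_b_tip (a point): The same for hook_b.
- cap_mid (a point): Centre, 16 mm above the underside, of the loose black keeper cap (140 g, flat on the bench, rib up): plate 90 (its x) x 171 (its y) x 6 mm; grip rib on top in the middle, 28 mm wide along x, 100 mm along y, its top 32 mm above the underside; at each y end two prongs, 16 mm wide at x = +-21 mm, reaching 104 mm from the centre. Either end fits either hook.
- cap_home (a point): Where the cap's centre is when snapped home on the pillars: above the carrier's centre, 84 mm above the bench. The prongs straddle each hook stem with 4 mm play either side; the plate's ends have 2.5 mm play to the stems. Pressing past both hooks takes about 8 to 20 N.
- slat0_mid (a point): Centre of a loose plywood packing slat, 120 (its x) x 30 (its y) x 14 mm (its z), about 45 g, lying flat on a 3 mm black rubber mat at the start; absent in some runs. Stacked, two lie side by side per layer with their centre lines 34 mm either side of the carrier's centre; layers alternate in direction.
- slat1_mid (a point): Centre of another slat like slat0; absent in some runs.
- slat2_mid (a point): Centre of another slat like slat0; absent in some runs.
- slat3_mid (a point): Centre of another slat like slat0; absent in some runs.
- slat4_mid (a point): Centre of another slat like slat0; absent in some runs.
- slat5_mid (a point): Centre of another slat like slat0; absent in some runs.
- slat6_mid (a point): Centre of another slat like slat0; absent in some runs.
- slat7_mid (a point): Centre of another slat like slat0; absent in some runs.
- wrench: Combination wrench 170 mm long on the bench, bystander; origin at its underside.
- driver: Screwdriver 190 mm long on the bench, bystander; origin at its underside.
- jar: Glass jar 60 mm wide and 70 mm tall, bystander; origin at its underside.
- tape: Roll of black tape 90 mm across and 25 mm tall, bystander; origin at its underside.
- bracket: Rusty angle bracket 90 x 45 mm, 55 mm tall, bystander; origin at its underside.
There are look-alikes about, which are no part of the job. Leave any red or yellow look-alike of the part that bears slat2_mid alone. What is shaped like the part that bears slat1_mid but orange is not meant.

How it is judged:
By the outcome, as a careful person would: the job done as asked, in the order asked, and still so for the second after the job is handed in, with the robot touching nothing.
Of slat0, slat1, slat2, slat3, slat4, slat5, slat6, slat7 only 5 to 8 are there at a start; the rules pass over those that are not, and their reading is None.
At some moment in a run one of cap may be knocked a few centimetres aside while the robot is not near it.
Once in a run the grip may slacken for a moment while it holds something.
It also fails if it takes over 210 s, if anything falls off the work surface, if the arm or the gripper's body presses on something with over 40 N, if the wrist force passes 120 N, or if a joint passes its speed limit or range.

## Working session

There is one attempt and no reset: what is moved stays moved. The work goes in short steps, Python scripts to look and compute and a tool call to move; the robot and the scene stay as the last step left them, time stands still between calls to the robot, and variables do not carry over. Pictures are saved under pics/ and viewed, at most 14 in all, crops included, and the job is handed in when it is done.

Besides the shell and the picture viewer there is one more tool, called after "Emit:" as name(argument=value, ...), one argument or row to a line, values as JSON. drive_tool: Moves the arm, as the interface text tells. Its arguments: {"type":"object","properties":{"series":{"type":"string"},"hand":{"type":"number"},"newtons":{"type":"number"}},"required":["series"]}

```bash
mkdir -p pics; ls
python3 - <<'E'
from station import ctrl,optics
import cv2,numpy as np
print(ctrl.get_obs())
for n in("scene","top"):
    p,d=optics.camera(n);i=optics.camera_info(n);print(n,i)
    np.savez(f"{n}0.npz",p=p,d=d,K=i["K"],T=i["pose"]);cv2.imwrite(f"pics/{n}0.png",p)
E
```

```text
pics
{'clock': 0.0, 'joint_pos': array([-1.28309132e+00,  2.45777154e-01,  1.55901451e+00, -4.56829951e-06,
        1.33872645e+00, -1.74099628e-01]), 'joint_velocities': array([-6.16160588e-04,  6.31552528e-04,  2.73530178e-05, -2.32712527e-06,
        2.75358527e-05,  2.30040386e-04]), 'joint_torque': array([-8.45064624e-04, -4.15825117e+01, -3.14607382e+01,  6.84713549e-02,
        3.31829977e-02, -1.35621103e-04]), 'eef_pos': array([ 289.44499183, -581.3145751 ,  204.36872776]), 'orientation': array([-9.61053767e-04,  9.73459718e-01,  2.28856395e-01, -5.68752294e-05]), 'force': array([-0.84606432, -0.53624507, -0.22579653]), 'wrist_torque': array([ 0.02287381, -0.01983277, -0.03270345]), 'grasp_force': 0.0, 'opening': 94.08376858936411}
scene {'K': array([[368.11074251,   0.        , 315.12351711],
       [  0.        , 368.11074251, 195.94408767],
       [  0.        ,   0.        ,   1.        ]]), 'pose': array([[-9.28369464e-03, -7.47868061e-01,  6.63782477e-01,
         1.12974128e+03],
       [ 9.99955021e-01, -5.65438564e-03,  7.61475758e-03,
        -3.05707992e+01],
       [-1.94155188e-03,  6.63823314e-01,  7.47886916e-01,
         7.88904397e+02],
       [ 0.00000000e+00,  0.00000000e+00,  0.00000000e+00,
         1.00000000e+00]])}
top {'K': array([[499.92366771,   0.        , 318.98709631],
       [  0.        , 499.92366771, 196.42293356],
       [  0.        ,   0.        ,   1.        ]]), 'pose': array([[-5.28682188e-03,  9.85133942e-01, -1.71706628e-01,
         2.10650591e+02],
       [-9.99843413e-01, -8.10739522e-03, -1.57295977e-02,
        -3.75880861e+01],
       [-1.68878540e-02,  1.71596582e-01,  9.85022545e-01,
         1.53919660e+03],
       [ 0.00000000e+00,  0.00000000e+00,  0.00000000e+00,
         1.00000000e+00]])}
```

View pics/scene0.png

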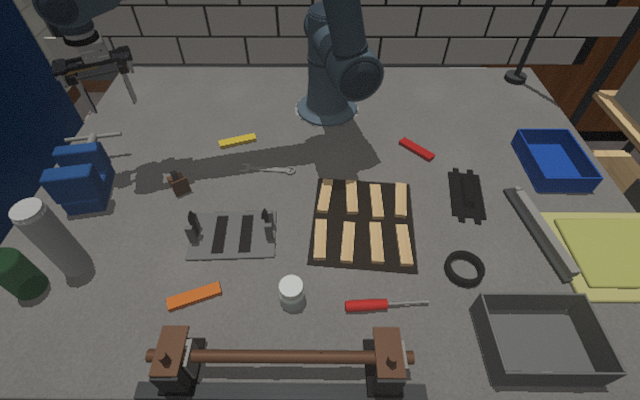

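View pics/top0.png

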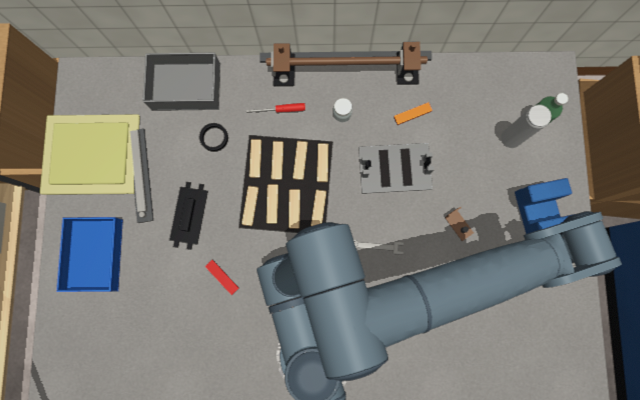

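```bash
cat > h.py <<'E'
import numpy as np,cv2
from station import ctrl,optics
def grab(n):
    p,d=optics.camera(n);i=optics.camera_info(n);return dict(p=p,d=d,K=i["K"],T=i["pose"])
def ray(c,uv,z):
    uv=np.atleast_2d(np.asarray(uv,float));K,T=c["K"],c["T"]
    r=np.c_[(uv[:,0]-K[0,2])/K[0,0],-(uv[:,1]-K[1,2])/K[1,1],-np.ones(len(uv))]@T[:3,:3].T
    o=T[:3,3];return o+r*((z-o[2])/r[:,2])[:,None]
def cloud(c):
    K,T,d=c["K"],c["T"],c["d"];v,u=np.mgrid[:400,:640]
    P=np.stack([(u-K[0,2])/K[0,0]*d,-(v-K[1,2])/K[1,1]*d,-d],-1);return P@T[:3,:3].T+T[:3,3]
def rects(c,mask,z,amin,amax,box):
    """box=(u0,u1,v0,v1); contours -> minAreaRect in world at height z: x,y,L,W,angle of long axis"""
    m=np.zeros((400,640),np.uint8);u0,u1,v0,v1=box;m[v0:v1,u0:u1]=mask[v0:v1,u0:u1]*255
    out=[]
    for k in cv2.findContours(m,cv2.RETR_EXTERNAL,cv2.CHAIN_APPROX_NONE)[0]:
        mm=np.zeros_like(m);cv2.drawContours(mm,[k],-1,255,-1);A=(mm>0).sum()
        if not amin<A<amax: continue
        vv,uu=np.nonzero(mm);W=ray(c,np.c_[uu,vv],z)[:,:2]
        ce=W.mean(0);w,V=np.linalg.eigh(np.cov((W-ce).T));a=np.arctan2(V[1,1],V[0,1])
        out.append([*ce,*np.sqrt(12*w[::-1]),(a+np.pi/2)%np.pi-np.pi/2,uu.mean(),vv.mean(),A])
    return np.array(out)
E
python3 - <<'E'
from h import *
np.set_printoptions(suppress=True,precision=2,linewidth=150)
t=dict(np.load("top0.npz"));s=dict(np.load("scene0.npz"))
for n,c,bx in(("top",t,(240,335,130,235)),("scene",s,(305,420,175,275))):
    hsv=cv2.cvtColor(c["p"],cv2.COLOR_BGR2HSV);v=hsv[...,2].astype(int);P=cloud(c)
    m=(v>120)&(P[...,2]>12)&(P[...,2]<25)
    print(n,"slats");print(rects(c,m,17,60,900,bx)); print("z",np.median(P[...,2][m&(v>150)]))
b=cv2.cvtColor(t["p"],cv2.COLOR_BGR2HSV)[...,2];Pt=cloud(t)
print("strips top",rects(t,(b<60)&(Pt[...,2]<20),8,100,800,(370,420,145,190)))
b=cv2.cvtColor(s["p"],cv2.COLOR_BGR2HSV)[...,2]
print("strips scene",rects(s,b<45,8,100,1500,(205,258,210,256)))
for n,c,(u0,u1,v0,v1) in(("t",t,(350,440,135,200)),("t2",t,(165,215,175,255))):
    cv2.imwrite(f"pics/{n}c.png",cv2.resize(c["p"][v0:v1,u0:u1],None,fx=8 if n=="t" else 7,fy=8 if n=="t" else 7,interpolation=cv2.INTER_CUBIC))
# hook tops heights
P=cloud(t);z=P[...,2]
for nm,bx in(("hooks",(355,440,140,200)),("cap",(165,212,178,252))):
    m=(z>60)if nm=="hooks" else (z>22)
    print(nm,rects(t,m,90 if nm=="hooks" else 32,5,3000,bx), z[bx[2]:bx[3],bx[0]:bx[1]].max())
print("cap all",rects(t,cv2.cvtColor(t["p"],cv2.COLOR_BGR2HSV)[...,2]<50,6,300,4000,(165,212,178,252)))
E
```

```text
top slats
[[442.35  -9.76 105.15  29.62  -0.16 317.9  207.23 324.  ]
 [439.51  65.68 117.43  30.27   0.   293.43 208.34 371.  ]
 [449.23 202.24 119.8   30.7   -0.15 249.26 205.57 377.  ]
 [456.15 133.75 117.48  29.88  -0.01 271.43 203.18 364.  ]
 [582.15 -22.8  121.89  29.52  -0.02 321.85 163.   356.  ]
 [592.58 119.33 119.74  29.98  -0.04 276.5  160.18 351.  ]
 [593.16  47.61 120.67  30.07  -0.12 299.36 159.78 354.  ]
 [599.65 188.36 119.61  30.32  -0.04 254.57 158.19 352.  ]]
z 18.86101571275151
scene slats
[[602.86 186.58 121.22  30.6   -0.03 404.09 243.81 488.  ]
 [596.94 117.63 120.75  29.84  -0.04 376.37 241.67 471.  ]
 [595.83  45.75 121.41  29.58  -0.11 347.83 241.12 466.  ]
 [587.28 -24.14 120.26  29.7   -0.04 320.2  238.15 454.  ]
 [458.26 131.93 121.23  30.38  -0.02 376.47 200.17 361.  ]
 [451.77 200.66 124.03  30.71  -0.15 400.92 198.56 367.  ]
 [447.03  64.07 110.31  29.64  -0.04 351.76 196.96 310.  ]
 [447.17 -12.4  105.61  29.84  -0.12 324.39 196.83 293.  ]]
z 19.11861532737106
strips top [[ 566.61 -217.9   114.24   24.89    0.04  384.17  167.94  281.  ]
 [ 570.3  -285.96  115.87   24.76    0.05  405.91  166.59  285.  ]]
strips scene []
hooks [[ 536.04 -152.59   18.22   14.47   -1.49  365.46  171.86   28.  ]
 [ 568.85 -156.13   37.72   17.79    0.44  366.42  161.08   66.  ]
 [ 566.62 -339.85   57.47   19.23    0.09  428.42  161.24  103.  ]] 1539.1965950772076
cap [[421.75 393.66 100.43  30.88  -0.16 185.84 214.18 326.  ]] 1539.1965950772076
cap all [[ 422.56  393.08  177.65   83.59   -0.16  188.37  215.12 1511.  ]]
```

View pics/tc.png

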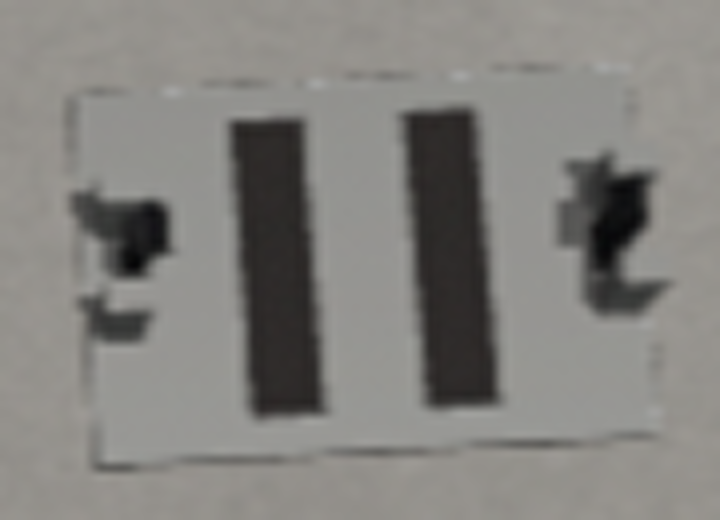

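```bash
cat > plan.py <<'E'
import sys,numpy as np
from scipy.spatial.transform import Rotation as Ro
from station import ctrl
def R(yaw): return Ro.from_matrix([[np.cos(yaw),np.sin(yaw),0],[np.sin(yaw),-np.cos(yaw),0],[0,0,-1]])
def plan(*wps,step=60):
    """wps: x,y,z,yaw[deg]; prints rows in the tool's axes"""
    o=ctrl.get_obs();p=o["eef_pos"];q=o["orientation"];r=Ro.from_quat([*q[1:],q[0]])
    print("now",p.round(1),"t",round(o["clock"],2),"open",round(o["opening"],1),"gf",round(o["grasp_force"],1),"F",o["force"].round(1))
    for x,y,z,yaw in wps:
        t=np.array([x,y,z]);d=t-p;w=(r.inv()*R(np.radians(yaw))).as_rotvec()
        n=int(max(1,np.ceil(np.linalg.norm(d)/step),np.ceil(np.abs(w).max()/.18)))
        out=[]
        for k in range(n):
            s=np.round(r.inv().apply(d/n)/10,2);a=np.round(w/n,3);p=p+r.apply(s*10);r=r*Ro.from_rotvec(a)
            out.append(" ".join(f"{v:g}" for v in [*s,*a]))
        print((x,y,z,yaw),n);[print("  "+"; ".join(out[i:i+5])) for i in range(0,n,5)]
E
python3 - <<'E'
from h import *
from plan import plan
np.set_printoptions(suppress=True,precision=2,linewidth=150)
t=dict(np.load("top0.npz"));s=dict(np.load("scene0.npz"))
b=cv2.cvtColor(s["p"],cv2.COLOR_BGR2HSV)[...,2]
print(b[230:236,200:270:3])
for th in(55,65,75):print(th,rects(s,b<th,8,100,1500,(205,258,210,256)))
print("cap scene",rects(s,b<50,6,300,4000,(440,492,160,230)))
P=cloud(s);print("rib scene",rects(s,(P[...,2]>25)&(P[...,2]<45),32,50,2000,(440,492,160,230)))
plan((600,188,120,-2),(600,188,45,-2),(600,188,6,-2))
E
```

```text
[[ 70 115 112 109 116  55  52  55  54 118 113 113 114 119  49  53  55  50 116 115 115 118  61  61]
 [ 71 116 114 113 113  50  53  54  51 118 115 116 114 115  50  54  52  62 116 117 117 119  60  67]
 [ 82 113 112 114 113  48  55  52  51 115 116 113 112 113  48  53  56  73 116 113 117 118  58  62]
 [ 93 116 115 112 115  51  53  55  52 116 114 114 115 111  55  57  52  75 115 115 115 115  62  67]
 [ 81 106 114 112 118  53  54  48  51 119 113 115 114 111  53  53  50  76 113 115 117 119  62  63]
 [ 71  89 114 114 115  51  54  50  54 116 116 114 116 110  56  53  55  67 117 116 115 118  61  60]]
55 [[ 565.91 -218.5   111.3    26.61    0.05  245.61  232.85  329.  ]
 [ 571.76 -285.84  114.65   26.06    0.05  219.41  234.53  359.  ]]
65 [[ 571.44 -285.95  117.06   27.73    0.05  219.39  234.44  390.  ]
 [ 568.57 -218.3   115.53   27.54    0.05  245.55  233.7   381.  ]]
75 [[ 570.74 -285.88  118.37   28.41    0.05  219.46  234.23  404.  ]
 [ 568.15 -218.16  117.1    28.24    0.04  245.62  233.58  396.  ]]
cap scene [[ 430.5   389.74  184.58   86.54   -0.16  465.87  196.11 1470.  ]]
rib scene [[425.44 391.38 105.01  29.71  -0.17 468.75 188.27 292.  ]]
now [ 289.5 -581.4  204.5] t 0.1 open 93.6 gf 0.0 F [ 0.3  0.8 -0.3]
(600, 188, 120, -2) 14
  4.43 -3.93 0.61 -0 0 0.035; 4.29 -4.08 0.61 -0 0 0.035; 4.15 -4.23 0.61 -0 0 0.035; 4 -4.37 0.61 -0 0 0.035; 3.84 -4.51 0.61 -0 0 0.035
  3.68 -4.64 0.61 -0 0 0.035; 3.52 -4.77 0.61 -0 0 0.035; 3.35 -4.89 0.61 -0 0 0.035; 3.18 -5 0.61 -0 0 0.035; 3 -5.11 0.61 -0 0 0.035
  2.82 -5.21 0.61 -0 0 0.035; 2.63 -5.31 0.61 -0 0 0.035; 2.45 -5.4 0.61 -0 0 0.035; 2.26 -5.48 0.61 -0 0 0.035
(600, 188, 45, -2) 2
  -0 0 3.76 -0.001 0 0.003; -0 -0 3.76 -0.001 0 0.003
(600, 188, 6, -2) 1
  -0.01 -0 3.9 0 0.001 0.001
```

Emit:
drive_tool(
  series="4.43 -3.93 0.61 0 0 0.035; 4.29 -4.08 0.61 0 0 0.035; 4.15 -4.23 0.61 0 0 0.035; 4 -4.37 0.61 0 0 0.035; 3.84 -4.51 0.61 0 0 0.035",
  hand=0.55,
  newtons=25,
)

```text
clock: 0.72
eef_pos: [400.8, -305.3, 174.4]
orientation: [-0.0, 0.99, 0.142, -0.0]
force: [0.5, -0.2, -1.0]
opening: 51.9
grasp_force: 0.0
```

Emit:
drive_tool(
  series="3.68 -4.64 0.61 0 0 0.035; 3.52 -4.77 0.61 0 0 0.035; 3.35 -4.89 0.61 0 0 0.035; 3.18 -5 0.61 0 0 0.035; 3 -5.11 0.61 0 0 0.035",
)

```text
clock: 1.35
eef_pos: [511.8, -30.6, 144.1]
orientation: [0.0, 0.998, 0.055, 0.0]
force: [0.8, -1.1, -0.3]
opening: 51.7
grasp_force: 0.0
```

Emit:
drive_tool(
  series="2.82 -5.21 0.61 0 0 0.035; 2.63 -5.31 0.61 0 0 0.035; 2.45 -5.4 0.61 0 0 0.035; 2.26 -5.48 0.61 0 0 0.035; 0 0 0 0 0 0",
)

```text
clock: 1.98
eef_pos: [600.1, 190.3, 118.6]
orientation: [-0.0, 1.0, -0.012, -0.001]
force: [0.1, 0.5, 0.0]
opening: 51.7
grasp_force: 0.0
```

Run:
```python
from h import *
from plan import plan
np.set_printoptions(suppress=True,precision=2,linewidth=150)
s,t=grab("scene"),grab("top")
for n,c,bx in(("top",t,(240,335,130,235)),("scene",s,(305,420,175,275))):
    v=cv2.cvtColor(c["p"],cv2.COLOR_BGR2HSV)[...,2].astype(int);P=cloud(c)
    m=(v>120)&(P[...,2]>12)&(P[...,2]<25)
    print(n);print(rects(c,m,17,60,900,bx)[:,:5])
cv2.imwrite("pics/b.png",np.vstack([s["p"][150:290,290:430],t["p"][110:250,230:370]]).repeat(2,0).repeat(2,1))
plan((601,187.5,60,-2),(601,187.5,6,-2))
```

```text
top
[[434.56  -8.73 119.7   29.82  -0.14]
 [439.25  65.68 117.47  30.3    0.  ]
 [455.48 133.65 117.24  29.71  -0.01]
 [564.49 181.65  44.23  15.84   0.01]
 [582.92 -22.64 122.17  29.03  -0.02]
 [592.06  47.48 119.81  30.11  -0.12]
 [590.03 118.54 115.54  28.36  -0.07]]
scene
[[592.69 184.55 105.97  24.87  -0.11]
 [591.75 116.19 118.83  27.1   -0.09]
 [595.96  45.76 121.63  29.63  -0.11]
 [587.41 -24.16 120.48  29.68  -0.04]
 [457.88 131.98 120.99  30.31  -0.02]
 [441.28  63.77 122.6   30.19  -0.02]
 [438.12 -10.7  123.22  29.93  -0.14]]
now [599.8 187.3 119.3] t 2.08 open 51.8 gf 0.0 F [ 0.7  0.  -0.2]
(601, 187.5, 60, -2) 1
  0.13 -0.02 5.93 0.001 0.001 0.008
(601, 187.5, 6, -2) 1
  0 -0 5.4 -0 0 -0
```

Emit:
drive_tool(
  series="0.13 0 5.9 0 0 0.008; 0 0 5.4 0 0 0; 0 0 0 0 0 0",
)

```text
clock: 2.45
eef_pos: [601.4, 185.4, 6.2]
orientation: [0.0, 1.0, -0.019, -0.001]
force: [-1.0, -0.3, 1.4]
opening: 51.5
grasp_force: 0.0
```

Emit:
drive_tool(
  series="0 0 0 0 0 0; 0 0 0 0 0 0; 0 0 0 0 0 0; 0 0 0 0 0 0",
  hand=0.1,
)

```text
clock: 2.95
eef_pos: [601.8, 186.9, 7.8]
orientation: [0.0, 1.0, -0.018, 0.0]
force: [-2.2, -2.3, 4.5]
opening: 29.6
grasp_force: 25.0
```

Run:
```python
from plan import plan
plan((601,187.5,130,-2),(567.4,-218,130,2.8),(567.4,-218,40,2.8),(567.4,-218,12,2.8))
```

```text
now [601.8 186.9   7.8] t 2.95 open 29.6 gf 25.0 F [-2.2 -2.3  4.5]
(601, 187.5, 130, -2) 3
  -0.03 -0.02 -4.07 0 -0 -0; -0.03 -0.02 -4.07 0 -0 -0; -0.03 -0.02 -4.07 0 -0 -0
(567.4, -218, 130, 2.8) 7
  -0.27 5.81 0 0 -0 -0.012; -0.34 5.8 0 0 -0 -0.012; -0.41 5.8 0 0 -0 -0.012; -0.48 5.79 0 0 -0 -0.012; -0.55 5.79 0 0 -0 -0.012
  -0.62 5.78 0 0 -0 -0.012; -0.69 5.77 0 0 -0 -0.012
(567.4, -218, 40, 2.8) 2
  0.01 0 4.51 0 -0 -0; 0.01 0 4.51 0 -0 -0
(567.4, -218, 12, 2.8) 1
  -0.01 0 2.79 0.001 -0 -0.001
```

Emit:
drive_tool(
  series="0 0 -4.07 0 0 0; 0 0 -4.07 0 0 0; 0 0 -4.07 0 0 0; -0.27 5.81 0 0 0 -0.012; -0.34 5.8 0 0 0 -0.012",
)

```text
clock: 3.58
eef_pos: [592.1, 70.7, 129.9]
orientation: [-0.0, 1.0, -0.005, 0.001]
force: [1.2, 1.1, -1.1]
opening: 29.6
grasp_force: 25.0
```

Emit:
drive_tool(
  series="-0.41 5.8 0 0 0 -0.012; -0.48 5.79 0 0 0 -0.012; -0.55 5.79 0 0 0 -0.012; -0.62 5.78 0 0 0 -0.012; -0.69 5.77 0 0 0 -0.012",
)

```text
clock: 4.2
eef_pos: [567.6, -220.0, 129.1]
orientation: [-0.0, 1.0, 0.024, 0.0]
force: [-0.3, 0.0, -1.0]
opening: 30.0
grasp_force: 25.0
```

Emit:
drive_tool(
  series="0 0 4.5 0 0 0; 0 0 4.5 0 0 0; 0 0 0 0 0 0; 0 0 0 0 0 0",
)

```text
clock: 4.7
eef_pos: [569.0, -218.7, 40.8]
orientation: [0.001, 1.0, 0.024, 0.001]
force: [-0.1, -0.3, 0.2]
opening: 30.0
grasp_force: 25.0
```

Run:
```python
from h import *
from plan import plan
np.set_printoptions(suppress=True,precision=2,linewidth=150)
s,t=grab("scene"),grab("top")
for n,c,bx in(("top",t,(350,440,130,235)),("scene",s,(190,275,165,275))):
    v=cv2.cvtColor(c["p"],cv2.COLOR_BGR2HSV);m=(v[...,2]>130)&(v[...,1]>60)
    print(n);print(rects(c,m,48,20,900,bx))
cv2.imwrite("pics/c.png",np.hstack([s["p"][130:290,170:330],t["p"][90:250,330:490]]).repeat(2,0).repeat(2,1))
plan((567.4,-218,40,2.8),(567.4,-218,13,2.8))
```

```text
top
[]
scene
[[ 531.37 -229.65   34.26   16.89    0.13  240.91  212.66   58.  ]]
now [ 569.7 -219.1   41.8] t 4.8 open 29.7 gf 25.0 F [0.6 0.3 0.2]
(567.4, -218, 40, 2.8) 1
  -0.23 -0.12 0.18 0.002 -0.004 -0.001
(567.4, -218, 13, 2.8) 1
  0.01 0 2.7 0 0 0
```

View pics/c.png

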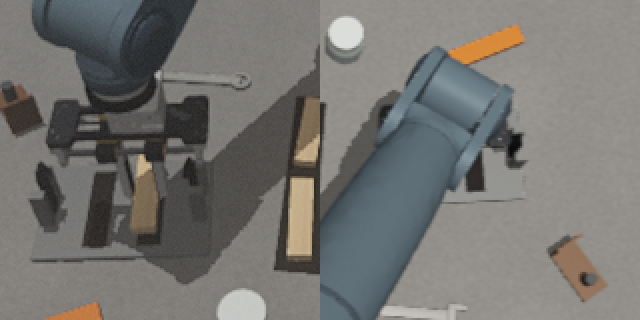

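Emit:
drive_tool(
  series="-0.15 -0.05 0 0 0 0; 0 0 2.75 0 0 0; 0 0 0 0 0 0; 0 0 0 0 0 0",
)

```text
clock: 5.3
eef_pos: [566.5, -217.9, 12.4]
orientation: [0.0, 1.0, 0.024, 0.0]
force: [0.2, -0.1, -0.6]
opening: 29.6
grasp_force: 25.0
```

Emit:
drive_tool(
  series="0 0 0 0 0 0; 0 0 0 0 0 0; 0 0 0 0 0 0",
  hand=0.55,
)

```text
clock: 5.68
eef_pos: [566.5, -217.9, 11.9]
orientation: [0.0, 1.0, 0.024, 0.0]
force: [-0.1, 0.1, 0.3]
opening: 51.2
grasp_force: 0.0
```

Run:
```python
from plan import plan
plan((567.4,-218,125,2.8),(595,118.5,125,-2.3),(595,118.5,6,-2.3))
```

```text
now [ 566.5 -217.9   11.9] t 5.67 open 51.2 gf 0.0 F [-0.1  0.1  0.3]
(567.4, -218, 125, 2.8) 2
  0.05 0.01 -5.66 0 -0 -0.001; 0.05 0.01 -5.66 0 -0 -0.001
(595, 118.5, 125, -2.3) 6
  0.74 -5.58 0 0 -0 0.015; 0.65 -5.59 0 0 -0 0.015; 0.57 -5.6 0 0 -0 0.015; 0.49 -5.61 0 0 -0 0.015; 0.4 -5.61 0 0 -0 0.015
  0.32 -5.62 0 0 -0 0.015
(595, 118.5, 6, -2.3) 2
  -0 -0 5.95 0 -0 -0; -0 -0 5.95 0 -0 -0
```

Emit:
drive_tool(
  series="0.05 0 -5.66 0 0 0; 0.05 0 -5.66 0 0 0; 0.74 -5.58 0 0 0 0.015; 0.65 -5.59 0 0 0 0.015; 0.57 -5.6 0 0 0 0.015",
)

```text
clock: 6.3
eef_pos: [581.5, -48.1, 125.2]
orientation: [0.0, 1.0, 0.001, 0.0]
force: [0.6, -0.6, 0.0]
opening: 51.6
grasp_force: 0.0
```

Emit:
drive_tool(
  series="0.49 -5.61 0 0 0 0.015; 0.4 -5.61 0 0 0 0.015; 0.32 -5.62 0 0 0 0.015; 0 0 0 0 0 0",
)

```text
clock: 6.8
eef_pos: [595.3, 121.9, 124.9]
orientation: [-0.0, 1.0, -0.019, -0.0]
force: [-0.3, -0.3, 0.8]
opening: 51.7
grasp_force: 0.0
```

Run:
```python
from h import *
from plan import plan
np.set_printoptions(suppress=True,precision=2,linewidth=150)
s,t=grab("scene"),grab("top")
for n,c,bx in(("top",t,(350,440,130,205)),("scene",s,(190,275,165,275))):
    v=cv2.cvtColor(c["p"],cv2.COLOR_BGR2HSV);P=cloud(c);m=(v[...,2]>100)&(v[...,1]>60)&(P[...,2]>18)
    print(n,rects(c,m,22,20,900,bx))
    b=v[...,2];print(rects(c,b<65,8,150,500,(395,420,145,190) if n=="top" else (205,232,205,260)))
plan((595,118.5,65,-2.3),(595,118.5,6,-2.3))
```

```text
top [[ 565.08 -217.1   121.49   28.65    0.05  384.43  167.4   348.  ]]
[[ 570.36 -285.85  116.05   25.79    0.05  405.87  166.57  298.  ]]
scene [[ 569.48 -217.61  119.97   29.8     0.06  244.99  230.82  438.  ]]
[[ 571.88 -285.98  115.38   27.13    0.05  219.35  234.58  376.  ]]
now [595.5 118.7 124.8] t 6.9 open 51.5 gf 0.0 F [ 0.2  0.  -1. ]
(595, 118.5, 65, -2.3) 1
  -0.05 0.02 5.98 0 0 -0.001
(595, 118.5, 6, -2.3) 1
  0 0 5.9 0 0 0
```

Emit:
drive_tool(
  series="-0.05 0 6 0 0 0; 0 0 5.85 0 0 0; 0 0 0 0 0 0",
)

```text
clock: 7.28
eef_pos: [595.8, 116.6, 5.5]
orientation: [0.0, 1.0, -0.022, -0.0]
force: [-0.5, -0.3, -0.9]
opening: 51.3
grasp_force: 0.0
```

Emit:
drive_tool(
  series="0 0 0 0 0 0; 0 0 0 0 0 0; 0 0 0 0 0 0",
  hand=0.1,
)

```text
clock: 7.65
eef_pos: [595.1, 118.3, 6.6]
orientation: [0.0, 1.0, -0.021, 0.0]
force: [0.2, 0.5, 0.1]
opening: 29.7
grasp_force: 25.0
```

Emit:
drive_tool(
  series="0 0 -4 0 0 0; 0 0 -4 0 0 0; 0 0 -4.4 0 0 0; -0.11 5.78 0 0 0 -0.013; -0.18 5.78 0 0 0 -0.013",
)

```text
clock: 8.28
eef_pos: [588.3, 2.4, 131.5]
orientation: [0.0, 1.0, -0.007, 0.001]
force: [-0.1, 0.1, -0.0]
opening: 29.7
grasp_force: 25.0
```

Emit:
drive_tool(
  series="-0.26 5.78 0 0 0 -0.013; -0.33 5.78 0 0 0 -0.013; -0.4 5.78 0 0 0 -0.013; -0.48 5.78 0 0 0 -0.013; -0.55 5.78 0 0 0 -0.013",
)

```text
clock: 8.9
eef_pos: [570.3, -287.7, 130.5]
orientation: [-0.0, 1.0, 0.025, 0.0]
force: [0.8, -0.0, -0.5]
opening: 29.4
grasp_force: 25.0
```

Emit:
drive_tool(
  series="0 0 4.5 0 0 0; 0 0 4.5 0 0 0; 0 0 0 0 0 0; 0 0 0 0 0 0",
)

```text
clock: 9.4
eef_pos: [571.8, -286.5, 42.2]
orientation: [0.001, 1.0, 0.025, 0.001]
force: [0.4, -0.6, 0.1]
opening: 29.7
grasp_force: 25.0
```

Run:
```python
from plan import plan
plan((570.8,-286,13,2.8))
```

```text
now [ 571.8 -286.5   42.2] t 9.4 open 29.7 gf 25.0 F [ 0.4 -0.6  0.1]
(570.8, -286, 13, 2.8) 1
  -0.1 -0.06 2.92 0.002 -0.002 0
```

Emit:
drive_tool(
  series="-0.08 -0.04 2.92 0 0 0; 0 0 0 0 0 0; 0 0 0 0 0 0",
)

```text
clock: 9.78
eef_pos: [571.1, -286.2, 13.4]
orientation: [0.001, 1.0, 0.025, 0.001]
force: [-0.8, 0.6, 0.1]
opening: 29.4
grasp_force: 25.0
```

Emit:
drive_tool(
  series="0 0 0 0 0 0; 0 0 0 0 0 0; 0 0 0 0 0 0",
  hand=0.55,
)

```text
clock: 10.15
eef_pos: [570.1, -285.7, 11.5]
orientation: [0.0, 1.0, 0.024, 0.0]
force: [0.1, 0.2, -0.7]
opening: 51.0
grasp_force: 0.0
```

Emit:
drive_tool(
  series="0 0 -5.65 0 0 0; 0 0 -5.65 0 0 0; 0.66 -5.53 0 0 0 0.027; 0.51 -5.54 0 0 0 0.027; 0.36 -5.55 0 0 0 0.027",
)

```text
clock: 10.78
eef_pos: [581.6, -117.6, 124.5]
orientation: [0.0, 1.0, -0.017, 0.0]
force: [0.2, 0.6, -0.2]
opening: 51.6
grasp_force: 0.0
```

Emit:
drive_tool(
  series="0.21 -5.55 0 0 0 0.027; 0.06 -5.56 0 0 0 0.027; -0.09 -5.56 0 0 0 0.027; 0 0 0 0 0 0; 0 0 0 0 0 0",
)

```text
clock: 11.4
eef_pos: [593.2, 46.9, 124.1]
orientation: [0.0, 0.998, -0.056, -0.0]
force: [-0.2, -0.5, -0.3]
opening: 52.0
grasp_force: 0.0
```

Run:
```python
from h import *
from plan import plan
np.set_printoptions(suppress=True,precision=2,linewidth=150)
s,t=grab("scene"),grab("top")
for n,c,bx in(("top",t,(350,440,130,205)),("scene",s,(190,275,165,275))):
    v=cv2.cvtColor(c["p"],cv2.COLOR_BGR2HSV);P=cloud(c);m=(v[...,2]>100)&(v[...,1]>60)&(P[...,2]>18)
    print(n,rects(c,m,22,20,900,bx))
plan((594.5,46.7,65,-6.5),(594.5,46.7,6,-6.5),(594.5,46.7,130,-6.5),(603,-250.3,130,92.8),(603,-250.3,55,92.8),(603,-250.3,27,92.8))
```

```text
top [[ 565.6  -217.3   120.85   29.12    0.06  384.49  167.23  350.  ]
 [ 569.23 -285.16  116.8    29.35    0.05  406.36  165.89  342.  ]]
scene [[ 573.25 -285.96  120.03   29.88    0.06  218.18  231.84  441.  ]
 [ 569.48 -217.65  119.96   29.71    0.06  244.97  230.82  438.  ]]
now [593.3  46.  124.1] t 11.5 open 51.9 gf 0.0 F [0.2 0.3 0.2]
(594.5, 46.7, 65, -6.5) 1
  0.11 -0.09 5.91 0 0 -0.001
(594.5, 46.7, 6, -6.5) 1
  -0 0 5.9 0 0 -0
(594.5, 46.7, 130, -6.5) 3
  -0 0 -4.13 0 0 -0; -0 0 -4.13 0 0 -0; -0 0 -4.13 0 0 -0
(603, -250.3, 130, 92.8) 10
  0.42 2.94 -0 0 0 -0.173; -0.09 2.97 -0 0 0 -0.173; -0.6 2.91 -0 0 0 -0.173; -1.09 2.76 -0 0 0 -0.173; -1.55 2.53 -0 0 0 -0.173
  -1.97 2.23 -0 0 0 -0.173; -2.32 1.86 -0 0 0 -0.173; -2.6 1.43 -0 0 0 -0.173; -2.81 0.96 -0 0 0 -0.173; -2.94 0.46 -0 0 0 -0.173
(603, -250.3, 55, 92.8) 2
  -0 -0 3.75 -0 0 -0.002; -0 -0 3.75 -0 0 -0.002
(603, -250.3, 27, 92.8) 1
  -0.01 -0 2.8 -0 0 0.001
```

Emit:
drive_tool(
  series="0.11 -0.07 5.9 0 0 0; 0 0 5.9 0 0 0; 0 0 0 0 0 0",
)

```text
clock: 11.88
eef_pos: [595.2, 46.1, 5.3]
orientation: [0.0, 0.998, -0.058, -0.0]
force: [0.2, -0.4, -0.0]
opening: 51.8
grasp_force: 0.0
```

Emit:
drive_tool(
  series="0 0 0 0 0 0; 0 0 0 0 0 0; 0 0 0 0 0 0",
  hand=0.1,
)

```text
clock: 12.25
eef_pos: [594.4, 47.5, 6.4]
orientation: [0.0, 0.998, -0.057, 0.0]
force: [0.6, -0.8, -0.4]
opening: 29.6
grasp_force: 25.0
```

Emit:
drive_tool(
  series="0 0 -4.13 0 0 0; 0 0 -4.13 0 0 0; 0 0 -4.13 0 0 0; 0.42 2.94 0 0 0 -0.173; -0.09 2.97 0 0 0 -0.173",
)

```text
clock: 12.88
eef_pos: [596.4, -12.0, 131.1]
orientation: [0.0, 0.993, 0.119, 0.001]
force: [-0.2, -0.1, -0.9]
opening: 29.8
grasp_force: 25.0
```

Emit:
drive_tool(
  series="-0.6 2.91 0 0 0 -0.173; -1.09 2.76 0 0 0 -0.173; -1.55 2.53 0 0 0 -0.173; -1.97 2.23 0 0 0 -0.173; -2.32 1.86 0 0 0 -0.173",
)

```text
clock: 13.5
eef_pos: [600.3, -160.9, 130.0]
orientation: [-0.0, 0.852, 0.524, -0.0]
force: [0.4, -0.7, 0.7]
opening: 29.5
grasp_force: 25.0
```

Emit:
drive_tool(
  series="-2.6 1.43 0 0 0 -0.173; -2.81 0.96 0 0 0 -0.173; -2.94 0.46 0 0 0 -0.173; 0 0 3.75 0 0 -0.003; 0 0 3.5 0 0 0",
)

```text
clock: 14.12
eef_pos: [603.1, -249.7, 57.0]
orientation: [0.0, 0.69, 0.724, 0.0]
force: [-0.2, 0.4, -0.4]
opening: 29.5
grasp_force: 25.0
```

Emit:
drive_tool(
  series="0 0 0 0 0 0; 0 0 0 0 0 0",
)

```text
clock: 14.38
eef_pos: [603.9, -249.5, 59.0]
orientation: [0.001, 0.69, 0.724, 0.0]
force: [-0.4, -0.3, -0.7]
opening: 29.6
grasp_force: 25.0
```

Run:
```python
from plan import plan
plan((603.2,-250,26.5,93),(603.2,-250,120,93),(585,-23.4,125,-1.7))
```

```text
now [ 603.9 -249.5   59. ] t 14.38 open 29.6 gf 25.0 F [-0.4 -0.3 -0.7]
(603.2, -250, 26.5, 93) 1
  -0.04 -0.07 3.25 0.002 0.001 -0.003
(603.2, -250, 120, 93) 2
  -0 -0 -4.68 -0 0 -0; -0 -0 -4.68 -0 0 -0
(585, -23.4, 125, -1.7) 10
  2.27 -0.06 -0.05 -0 0 0.165; 2.23 -0.44 -0.05 -0 0 0.165; 2.13 -0.8 -0.05 -0 0 0.165; 1.97 -1.14 -0.05 -0 0 0.165; 1.76 -1.44 -0.05 -0 0 0.165
  1.49 -1.71 -0.05 -0 0 0.165; 1.19 -1.93 -0.05 -0 0 0.165; 0.86 -2.1 -0.05 -0 0 0.165; 0.5 -2.22 -0.05 -0 0 0.165; 0.13 -2.27 -0.05 -0 0 0.165
```

Emit:
drive_tool(
  series="-0.04 -0.05 3.2 0 0 -0.003; 0 0 0 0 0 0; 0 0 0 0 0 0",
)

```text
clock: 14.75
eef_pos: [603.5, -250.0, 27.5]
orientation: [0.001, 0.688, 0.725, 0.0]
force: [0.1, 0.3, -0.6]
opening: 29.8
grasp_force: 25.0
```

Emit:
drive_tool(
  series="0 0 0 0 0 0; 0 0 0 0 0 0; 0 0 0 0 0 0",
  hand=0.55,
)

```text
clock: 15.12
eef_pos: [602.8, -249.6, 25.9]
orientation: [0.0, 0.688, 0.725, 0.0]
force: [0.5, 0.5, -0.3]
opening: 51.3
grasp_force: 0.0
```

Emit:
drive_tool(
  series="0 0 -4.75 0 0 0; 0 0 -4.75 0 0 0; 2.27 -0.06 -0.05 0 0 0.165; 2.23 -0.44 -0.05 0 0 0.165; 2.13 -0.8 -0.05 0 0 0.165",
)

```text
clock: 15.75
eef_pos: [597.1, -180.9, 122.3]
orientation: [0.0, 0.847, 0.532, 0.0]
force: [0.7, 0.3, -0.3]
opening: 52.0
grasp_force: 0.0
```

Emit:
drive_tool(
  series="1.97 -1.14 -0.05 0 0 0.165; 1.76 -1.44 -0.05 0 0 0.165; 1.49 -1.71 -0.05 0 0 0.165; 1.19 -1.93 -0.05 0 0 0.165; 0.86 -2.1 -0.05 0 0 0.165",
)

```text
clock: 16.38
eef_pos: [588.0, -67.7, 124.6]
orientation: [-0.0, 0.989, 0.148, -0.0]
force: [-0.9, -0.3, 0.9]
opening: 51.8
grasp_force: 0.0
```

Emit:
drive_tool(
  series="0.5 -2.22 -0.05 0 0 0.165; 0.13 -2.27 -0.05 0 0 0.165; 0 0 0 0 0 0; 0 0 0 0 0 0",
)

```text
clock: 16.88
eef_pos: [584.5, -23.6, 125.7]
orientation: [0.0, 1.0, -0.013, 0.0]
force: [0.2, -0.2, 0.6]
opening: 51.8
grasp_force: 0.0
```

Run:
```python
from h import *
from plan import plan
np.set_printoptions(suppress=True,precision=2,linewidth=150)
s,t=grab("scene"),grab("top")
for n,c,bx in(("top",t,(350,440,130,205)),("scene",s,(190,275,165,275))):
    v=cv2.cvtColor(c["p"],cv2.COLOR_BGR2HSV);P=cloud(c);m=(v[...,2]>100)&(v[...,1]>60)&(P[...,2]>32)
    print(n,rects(c,m,36,20,900,bx))
plan((585,-23.4,65,-1.7),(585,-23.4,6,-1.7),(585,-23.4,130,-1.7),(535.2,-253.6,130,93),(535.2,-253.6,55,93),(535.2,-253.6,27,93))
```

```text
top [[ 604.18 -250.97  119.25   29.76   -1.52  395.57  153.88  355.  ]]
scene [[ 605.57 -252.4   120.33   32.27   -1.52  228.2   238.93  515.  ]]
now [584.5 -23.9 125.6] t 16.98 open 51.7 gf 0.0 F [-0.   0.  -0.2]
(585, -23.4, 65, -1.7) 2
  0.02 -0.03 3.03 0 -0 0.002; 0.02 -0.03 3.03 0 -0 0.002
(585, -23.4, 6, -1.7) 1
  0 0.01 5.9 0 -0 -0.001
(585, -23.4, 130, -1.7) 3
  0 -0 -4.13 0 -0 0; 0 -0 -4.13 0 -0 0; 0 -0 -4.13 0 -0 0
(535.2, -253.6, 130, 93) 10
  -0.43 2.32 -0 0 0 -0.165; -0.8 2.21 -0 0 0 -0.165; -1.16 2.05 -0 0 0 -0.165; -1.48 1.83 -0 0 0 -0.165; -1.76 1.57 -0 0 0 -0.165
  -1.99 1.26 -0 0 0 -0.165; -2.17 0.91 -0 0 0 -0.165; -2.29 0.54 -0 0 0 -0.165; -2.35 0.16 -0 0 0 -0.165; -2.34 -0.23 -0 0 0 -0.165
(535.2, -253.6, 55, 93) 2
  -0 0 3.75 0 0 -0.001; -0 0 3.75 0 0 -0.001
(535.2, -253.6, 27, 93) 1
  -0 0 2.79 0 0 -0.001
```

Emit:
drive_tool(
  series="0.03 -0.05 6.1 0 0 0.004; 0 0 5.9 0 0 0; 0 0 0 0 0 0",
)

```text
clock: 17.35
eef_pos: [585.5, -23.6, 4.8]
orientation: [-0.0, 1.0, -0.016, -0.0]
force: [-0.4, -0.3, 0.3]
opening: 51.6
grasp_force: 0.0
```

Emit:
drive_tool(
  series="0 0 0 0 0 0; 0 0 0 0 0 0; 0 0 0 0 0 0",
  hand=0.1,
)

```text
clock: 17.73
eef_pos: [584.7, -22.7, 5.7]
orientation: [0.0, 1.0, -0.016, 0.0]
force: [-0.4, -0.7, 0.4]
opening: 29.9
grasp_force: 25.0
```

Emit:
drive_tool(
  series="0 0 -4.13 0 0 0; 0 0 -4.13 0 0 0; 0 0 -4.13 0 0 0; -0.43 2.32 0 0 0 -0.165; -0.8 2.21 0 0 0 -0.165",
)

```text
clock: 18.35
eef_pos: [574.8, -69.0, 130.4]
orientation: [0.0, 0.988, 0.152, 0.001]
force: [-0.1, 0.5, -1.0]
opening: 29.6
grasp_force: 25.0
```

Emit:
drive_tool(
  series="-1.16 2.05 0 0 0 -0.165; -1.48 1.83 0 0 0 -0.165; -1.76 1.57 0 0 0 -0.165; -1.99 1.26 0 0 0 -0.165; -2.17 0.91 0 0 0 -0.165",
)

```text
clock: 18.98
eef_pos: [549.3, -184.3, 129.5]
orientation: [-0.0, 0.845, 0.535, -0.0]
force: [0.2, 0.7, -0.2]
opening: 29.6
grasp_force: 25.0
```

Emit:
drive_tool(
  series="-2.29 0.54 0 0 0 -0.165; -2.35 0.16 0 0 0 -0.165; -2.34 -0.23 0 0 0 -0.165; 0 0 3.75 0 0 0; 0 0 3.5 0 0 0",
)

```text
clock: 19.6
eef_pos: [534.6, -253.1, 56.4]
orientation: [0.0, 0.69, 0.724, 0.0]
force: [1.1, 0.2, -0.7]
opening: 29.7
grasp_force: 25.0
```

Emit:
drive_tool(
  series="0 0 0 0 0 0; 0 0 0 0 0 0",
)

```text
clock: 19.85
eef_pos: [535.3, -253.1, 58.4]
orientation: [0.001, 0.69, 0.724, 0.0]
force: [-0.3, 0.0, -0.4]
opening: 30.1
grasp_force: 25.0
```

Run:
```python
from plan import plan
plan((535.2,-253.6,27,93),(535.2,-253.6,120,93),(450.5,201.3,125,-8.6))
```

```text
now [ 535.3 -253.1   58.4] t 19.85 open 30.1 gf 25.0 F [-0.3  0.  -0.4]
(535.2, -253.6, 27, 93) 1
  -0.05 -0.02 3.14 0.001 0.001 -0.004
(535.2, -253.6, 120, 93) 2
  -0 0 -4.65 0 0 -0; -0 0 -4.65 0 0 -0
(450.5, 201.3, 125, -8.6) 10
  4.59 -0.61 -0.05 0 -0 0.177; 4.41 -1.41 -0.05 0 -0 0.177; 4.09 -2.16 -0.05 0 -0 0.177; 3.65 -2.85 -0.05 0 -0 0.177; 3.09 -3.44 -0.05 0 -0 0.177
  2.43 -3.94 -0.05 0 -0 0.177; 1.7 -4.3 -0.05 0 -0 0.177; 0.92 -4.53 -0.05 0 -0 0.177; 0.11 -4.63 -0.05 0 -0 0.177; -0.71 -4.57 -0.05 0 -0 0.177
```

Emit:
drive_tool(
  series="-0.05 -0.02 3.2 0 0 -0.004; 0 0 0 0 0 0; 0 0 0 0 0 0",
)

```text
clock: 20.23
eef_pos: [535.2, -253.6, 26.7]
orientation: [0.001, 0.688, 0.725, 0.0]
force: [0.3, -0.7, -1.1]
opening: 29.7
grasp_force: 25.0
```

Emit:
drive_tool(
  series="0 0 0 0 0 0; 0 0 0 0 0 0; 0 0 0 0 0 0",
  hand=0.55,
)

```text
clock: 20.6
eef_pos: [534.6, -253.2, 25.3]
orientation: [0.0, 0.688, 0.725, 0.0]
force: [-0.8, 0.0, -0.2]
opening: 51.4
grasp_force: 0.0
```

Emit:
drive_tool(
  series="0 0 -4.75 0 0 0; 0 0 -4.75 0 0 0; 4.59 -0.61 -0.05 0 0 0.177; 4.41 -1.41 -0.05 0 0 0.177; 4.09 -2.16 -0.05 0 0 0.177",
)

```text
clock: 21.22
eef_pos: [508.6, -115.4, 121.7]
orientation: [0.0, 0.856, 0.516, 0.0]
force: [0.2, 0.4, -0.0]
opening: 51.6
grasp_force: 0.0
```

Emit:
drive_tool(
  series="3.65 -2.85 -0.05 0 0 0.177; 3.09 -3.44 -0.05 0 0 0.177; 2.43 -3.94 -0.05 0 0 0.177; 1.7 -4.3 -0.05 0 0 0.177; 0.92 -4.53 -0.05 0 0 0.177",
)

```text
clock: 21.85
eef_pos: [466.3, 112.2, 124.2]
orientation: [0.0, 0.995, 0.1, 0.0]
force: [-0.4, 0.8, 0.3]
opening: 51.5
grasp_force: 0.0
```

Emit:
drive_tool(
  series="0.11 -4.63 -0.05 0 0 0.177; -0.71 -4.57 -0.05 0 0 0.177; 0 0 0 0 0 0; 0 0 0 0 0 0",
)

```text
clock: 22.35
eef_pos: [449.8, 201.4, 124.9]
orientation: [0.0, 0.997, -0.073, -0.0]
force: [-0.1, -0.1, 0.5]
opening: 51.9
grasp_force: 0.0
```

```bash
cat > chk.py <<'E'
from h import *
np.set_printoptions(suppress=True,precision=2,linewidth=150)
def chk(zt):
    s,t=grab("scene"),grab("top")
    for n,c,bx in(("top",t,(350,440,130,205)),("scene",s,(190,275,165,275))):
        v=cv2.cvtColor(c["p"],cv2.COLOR_BGR2HSV);P=cloud(c);m=(v[...,2]>100)&(v[...,1]>60)&(P[...,2]>zt-4)
        print(n,rects(c,m,zt,20,900,bx)[:,:5])
    return s,t
E
python3 - <<'E'
from chk import *
from plan import plan
chk(36)
plan((450.5,201.3,65,-8.6),(450.5,201.3,6,-8.6),(450.5,201.3,130,-8.6),(567.4,-217.8,130,3),(567.4,-217.8,70,3))
E
```

```text
top [[ 536.37 -253.96  119.42   30.     -1.52]
 [ 604.22 -250.83  118.54   30.08   -1.52]]
scene [[ 605.41 -252.43  119.95   31.92   -1.52]
 [ 537.54 -254.75  119.16   31.85   -1.52]]
now [450.1 200.8 124.9] t 22.45 open 51.8 gf 0.0 F [-0.1  0.8 -0.1]
(450.5, 201.3, 65, -8.6) 1
  0.03 -0.06 5.99 0 -0 0.002
(450.5, 201.3, 6, -8.6) 1
  0 0 5.9 0 -0 0
(450.5, 201.3, 130, -8.6) 3
  0 0 -4.13 0 -0 0; 0 0 -4.13 0 -0 0; 0 0 -4.13 0 -0 0
(567.4, -217.8, 130, 3) 8
  2.23 4.96 0 0 -0 -0.025; 2.1 5.02 0 0 -0 -0.025; 1.98 5.07 0 0 -0 -0.025; 1.85 5.12 0 0 -0 -0.025; 1.72 5.16 0 0 -0 -0.025
  1.59 5.2 0 0 -0 -0.025; 1.46 5.24 0 0 -0 -0.025; 1.33 5.27 0 0 -0 -0.025
(567.4, -217.8, 70, 3) 2
  -0 -0 3 0 0 -0.001; -0 -0 3 0 0 -0.001
```

Emit:
drive_tool(
  series="0.05 -0.06 6 0 0 0; 0 0 5.9 0 0 0; 0 0 0 0 0 0",
)

```text
clock: 22.82
eef_pos: [451.6, 201.2, 5.1]
orientation: [0.0, 0.997, -0.074, -0.0]
force: [0.8, 0.1, 0.1]
opening: 51.7
grasp_force: 0.0
```

Emit:
drive_tool(
  series="0 0 0 0 0 0; 0 0 0 0 0 0; 0 0 0 0 0 0",
  hand=0.1,
)

```text
clock: 23.2
eef_pos: [450.4, 202.0, 6.1]
orientation: [-0.0, 0.997, -0.074, 0.0]
force: [0.0, -1.0, -0.2]
opening: 29.6
grasp_force: 25.0
```

Emit:
drive_tool(
  series="0 0 -4.13 0 0 0; 0 0 -4.13 0 0 0; 0 0 -4.13 0 0 0; 2.23 4.96 0 0 0 -0.025; 2.1 5.02 0 0 0 -0.025",
)

```text
clock: 23.82
eef_pos: [480.3, 96.8, 130.9]
orientation: [-0.0, 0.999, -0.047, 0.001]
force: [1.1, -0.3, -1.0]
opening: 29.8
grasp_force: 25.0
```

Emit:
drive_tool(
  series="1.98 5.07 0 0 0 -0.025; 1.85 5.12 0 0 0 -0.025; 1.72 5.16 0 0 0 -0.025; 1.59 5.2 0 0 0 -0.025; 1.46 5.24 0 0 0 -0.025",
)

```text
clock: 24.45
eef_pos: [553.8, -166.0, 130.0]
orientation: [-0.0, 1.0, 0.014, 0.0]
force: [1.1, -0.5, -0.7]
opening: 29.5
grasp_force: 25.0
```

Emit:
drive_tool(
  series="1.33 5.27 0 0 0 -0.025; 0 0 3 0 0 0; 0 0 3 0 0 0; 0 0 0 0 0 0; 0 0 0 0 0 0",
)

```text
clock: 25.08
eef_pos: [569.0, -216.8, 71.0]
orientation: [0.0, 1.0, 0.027, 0.001]
force: [-0.3, 0.1, -0.4]
opening: 29.7
grasp_force: 25.0
```

Run:
```python
from plan import plan
plan((567.4,-217.8,40,3),(567.4,-217.8,125,3),(457,132.5,125,-1))
```

```text
now [ 569.  -216.8   71. ] t 25.07 open 29.7 gf 25.0 F [-0.3  0.1 -0.4]
(567.4, -217.8, 40, 3) 1
  -0.17 0.09 3.1 0.001 -0.001 0.001
(567.4, -217.8, 125, 3) 2
  0 0 -4.25 -0 -0 -0; 0 0 -4.25 -0 -0 -0
(457, 132.5, 125, -1) 7
  -1.31 -5.08 0 -0 -0 0.01; -1.37 -5.07 0 -0 -0 0.01; -1.42 -5.05 0 -0 -0 0.01; -1.47 -5.04 0 -0 -0 0.01; -1.52 -5.02 0 -0 -0 0.01
  -1.57 -5.01 0 -0 -0 0.01; -1.62 -4.99 0 -0 -0 0.01
```

Emit:
drive_tool(
  series="-0.1 0.09 3.1 0 0 0; 0 0 0 0 0 0; 0 0 0 0 0 0",
)

```text
clock: 25.45
eef_pos: [568.1, -217.7, 40.4]
orientation: [0.0, 1.0, 0.026, 0.001]
force: [-0.0, 0.4, 0.9]
opening: 29.8
grasp_force: 25.0
```

Emit:
drive_tool(
  series="0 0 0 0 0 0; 0 0 0 0 0 0; 0 0 0 0 0 0",
  hand=0.55,
)

```text
clock: 25.82
eef_pos: [567.6, -217.5, 39.2]
orientation: [0.0, 1.0, 0.026, 0.0]
force: [0.5, -0.1, -0.6]
opening: 51.1
grasp_force: 0.0
```

Emit:
drive_tool(
  series="0 0 -4.25 0 0 0; 0 0 -4.25 0 0 0; -1.31 -5.08 0 0 0 0.01; -1.37 -5.07 0 0 0 0.01; -1.42 -5.05 0 0 0 0.01",
)

```text
clock: 26.45
eef_pos: [519.4, -66.1, 124.1]
orientation: [-0.0, 1.0, 0.011, 0.0]
force: [-1.0, 0.2, -0.8]
opening: 51.7
grasp_force: 0.0
```

Emit:
drive_tool(
  series="-1.47 -5.04 0 0 0 0.01; -1.52 -5.02 0 0 0 0.01; -1.57 -5.01 0 0 0 0.01; -1.62 -4.99 0 0 0 0.01; 0 0 0 0 0 0",
)

```text
clock: 27.08
eef_pos: [455.4, 135.1, 123.8]
orientation: [-0.0, 1.0, -0.006, -0.0]
force: [0.1, -0.7, 0.3]
opening: 52.1
grasp_force: 0.0
```

Run:
```python
from chk import *
from plan import plan
chk(50)
plan((457,132.5,65,-1),(457,132.5,6,-1),(457,132.5,130,-1),(571,-285.7,130,3),(571,-285.7,70,3))
```

```text
top [[ 566.41 -216.55  120.56   29.48    0.05]]
scene [[ 571.41 -217.61  119.     29.72    0.06]]
now [456.8 132.7 124. ] t 27.18 open 51.7 gf 0.0 F [0.6 0.3 0.7]
(457, 132.5, 65, -1) 1
  0.02 0.01 5.9 0 -0.001 0.001
(457, 132.5, 6, -1) 1
  0 0 5.9 0 0 0
(457, 132.5, 130, -1) 3
  -0 0 -4.13 0 0 0; -0 0 -4.13 0 0 0; -0 0 -4.13 0 0 0
(571, -285.7, 130, 3) 8
  1.51 5.2 0 0 0 -0.009; 1.47 5.22 0 0 0 -0.009; 1.42 5.23 0 0 0 -0.009; 1.37 5.24 0 0 0 -0.009; 1.33 5.25 0 0 0 -0.009
  1.28 5.27 0 0 0 -0.009; 1.23 5.28 0 0 0 -0.009; 1.18 5.29 0 0 0 -0.009
(571, -285.7, 70, 3) 2
  0 -0 3 0 0 0.001; 0 -0 3 0 0 0.001
```

Emit:
drive_tool(
  series="0.02 0 5.9 0 0 0; 0 0 5.9 0 0 0; 0 0 0 0 0 0",
)

```text
clock: 27.55
eef_pos: [458.5, 131.1, 5.1]
orientation: [0.0, 1.0, -0.01, -0.0]
force: [-0.7, -0.0, 0.2]
opening: 51.8
grasp_force: 0.0
```

Emit:
drive_tool(
  series="0 0 0 0 0 0; 0 0 0 0 0 0; 0 0 0 0 0 0",
  hand=0.1,
)

```text
clock: 27.92
eef_pos: [456.9, 132.3, 6.0]
orientation: [0.0, 1.0, -0.009, 0.0]
force: [-1.2, 0.2, -0.3]
opening: 30.0
grasp_force: 25.0
```

Emit:
drive_tool(
  series="0 0 -4.13 0 0 0; 0 0 -4.13 0 0 0; 0 0 -4.13 0 0 0; 1.51 5.2 0 0 0 -0.009; 1.47 5.22 0 0 0 -0.009",
)

```text
clock: 28.55
eef_pos: [485.9, 27.2, 130.9]
orientation: [0.0, 1.0, 0.002, 0.001]
force: [1.6, 0.1, -0.9]
opening: 29.5
grasp_force: 25.0
```

Emit:
drive_tool(
  series="1.42 5.23 0 0 0 -0.009; 1.37 5.24 0 0 0 -0.009; 1.33 5.25 0 0 0 -0.009; 1.28 5.27 0 0 0 -0.009; 1.23 5.28 0 0 0 -0.009",
)

```text
clock: 29.18
eef_pos: [556.6, -235.0, 129.8]
orientation: [-0.0, 1.0, 0.023, 0.0]
force: [0.4, 0.3, 0.2]
opening: 29.9
grasp_force: 25.0
```

Emit:
drive_tool(
  series="1.18 5.29 0 0 0 -0.009; 0 0 3 0 0 0; 0 0 3 0 0 0; 0 0 0 0 0 0; 0 0 0 0 0 0",
)

```text
clock: 29.8
eef_pos: [571.3, -285.9, 71.0]
orientation: [0.001, 1.0, 0.028, 0.001]
force: [0.5, -0.4, -0.8]
opening: 29.5
grasp_force: 25.0
```

Run:
```python
from plan import plan
plan((571,-285.7,40,3),(571,-285.7,125,3),(440.2,64.7,125,-0.5))
```

```text
now [ 571.3 -285.9   71. ] t 29.8 open 29.5 gf 25.0 F [ 0.5 -0.4 -0.8]
(571, -285.7, 40, 3) 1
  -0.04 -0.02 3.1 0.001 -0.001 0.003
(571, -285.7, 125, 3) 2
  0 -0 -4.25 0 -0 -0; 0 -0 -4.25 0 -0 -0
(440.2, 64.7, 125, -0.5) 7
  -1.6 -5.1 -0 0 -0 0.009; -1.65 -5.08 -0 0 -0 0.009; -1.7 -5.07 -0 0 -0 0.009; -1.74 -5.05 -0 0 -0 0.009; -1.79 -5.04 -0 0 -0 0.009
  -1.83 -5.02 -0 0 -0 0.009; -1.88 -5 -0 0 -0 0.009
```

Emit:
drive_tool(
  series="0 -0.02 3.1 0 0 0.003; 0 0 0 0 0 0; 0 0 0 0 0 0",
)

```text
clock: 30.18
eef_pos: [571.4, -285.6, 40.4]
orientation: [0.0, 1.0, 0.026, 0.001]
force: [-0.7, 0.2, -0.1]
opening: 29.7
grasp_force: 25.0
```

Emit:
drive_tool(
  series="0 0 0 0 0 0; 0 0 0 0 0 0; 0 0 0 0 0 0",
  hand=0.55,
)

```text
clock: 30.55
eef_pos: [570.8, -285.4, 39.1]
orientation: [0.0, 1.0, 0.026, 0.0]
force: [0.7, 0.2, -0.3]
opening: 51.6
grasp_force: 0.0
```

Emit:
drive_tool(
  series="0 0 -4.25 0 0 0; 0 0 -4.25 0 0 0; -1.6 -5.1 0 0 0 0.009; -1.65 -5.08 0 0 0 0.009; -1.7 -5.07 0 0 0 0.009",
)

```text
clock: 31.18
eef_pos: [514.1, -133.8, 123.9]
orientation: [-0.0, 1.0, 0.012, 0.0]
force: [0.6, 0.9, -0.6]
opening: 51.6
grasp_force: 0.0
```

Emit:
drive_tool(
  series="-1.74 -5.05 0 0 0 0.009; -1.79 -5.04 0 0 0 0.009; -1.83 -5.02 0 0 0 0.009; -1.88 -5 0 0 0 0.009; 0 0 0 0 0 0",
)

```text
clock: 31.8
eef_pos: [438.8, 67.5, 123.6]
orientation: [-0.0, 1.0, -0.003, -0.0]
force: [-0.7, 0.1, 0.3]
opening: 51.7
grasp_force: 0.0
```

Run:
```python
from chk import *
from plan import plan
chk(50)
plan((440.2,64.7,65,-.5),(440.2,64.7,6,-.5),(440.2,64.7,130,-.5),(603.2,-250,130,93),(603.2,-250,85,93))
```

```text
top [[ 567.25 -216.37  120.03   29.67    0.05]
 [ 568.74 -284.49  120.84   30.45    0.03]]
scene [[ 571.41 -217.52  118.95   29.9     0.06]
 [ 573.41 -285.3   119.74   29.85    0.05]]
now [440.4  65.2 124.1] t 31.9 open 51.8 gf 0.0 F [ 0.4  0.3 -0.8]
(440.2, 64.7, 65, -0.5) 1
  -0.02 0.04 5.91 0 -0.001 -0.001
(440.2, 64.7, 6, -0.5) 1
  -0 0 5.9 0 0 -0
(440.2, 64.7, 130, -0.5) 3
  -0 0 -4.13 0 0 -0; -0 0 -4.13 0 0 -0; -0 0 -4.13 0 0 -0
(603.2, -250, 130, 93) 10
  1.66 3.13 -0 0 0 -0.163; 1.13 3.36 -0 0 0 -0.163; 0.57 3.5 -0 0 0 -0.163; -0.01 3.54 -0 0 0 -0.163; -0.58 3.5 -0 0 0 -0.163
  -1.14 3.36 -0 0 0 -0.163; -1.67 3.13 -0 0 0 -0.163; -2.16 2.81 -0 0 0 -0.163; -2.58 2.43 -0 0 0 -0.163; -2.94 1.97 -0 0 0 -0.163
(603.2, -250, 85, 93) 1
  -0 -0.01 4.5 -0 0 -0.002
```

Emit:
drive_tool(
  series="0 0.03 5.9 0 0 0; 0 0 5.9 0 0 0; 0 0 0 0 0 0",
)

```text
clock: 32.28
eef_pos: [442.0, 63.2, 5.0]
orientation: [0.0, 1.0, -0.007, -0.0]
force: [-0.9, 0.0, 0.3]
opening: 51.3
grasp_force: 0.0
```

Emit:
drive_tool(
  series="0 0 0 0 0 0; 0 0 0 0 0 0; 0 0 0 0 0 0",
  hand=0.1,
)

```text
clock: 32.65
eef_pos: [440.2, 64.5, 5.9]
orientation: [0.0, 1.0, -0.006, 0.0]
force: [0.4, -0.9, -0.7]
opening: 29.5
grasp_force: 25.0
```

Emit:
drive_tool(
  series="0 0 -4.13 0 0 0; 0 0 -4.13 0 0 0; 0 0 -4.13 0 0 0; 1.66 3.13 0 0 0 -0.163; 1.13 3.36 0 0 0 -0.163",
)

```text
clock: 33.28
eef_pos: [473.2, 1.2, 130.7]
orientation: [0.0, 0.987, 0.16, 0.001]
force: [0.2, 1.5, -1.6]
opening: 29.6
grasp_force: 25.0
```

Emit:
drive_tool(
  series="0.57 3.5 0 0 0 -0.163; 0 3.54 0 0 0 -0.163; -0.58 3.5 0 0 0 -0.163; -1.14 3.36 0 0 0 -0.163; -1.67 3.13 0 0 0 -0.163",
)

```text
clock: 33.9
eef_pos: [554.2, -156.7, 129.7]
orientation: [-0.0, 0.843, 0.538, 0.0]
force: [0.4, 0.2, -1.3]
opening: 29.6
grasp_force: 25.0
```

Emit:
drive_tool(
  series="-2.16 2.81 0 0 0 -0.163; -2.58 2.43 0 0 0 -0.163; -2.94 1.97 0 0 0 -0.163; 0 0 4.5 0 0 -0.002; 0 0 0 0 0 0",
)

```text
clock: 34.52
eef_pos: [599.7, -248.6, 80.6]
orientation: [-0.004, 0.689, 0.724, -0.001]
force: [-1.0, 0.6, -0.1]
opening: 29.6
grasp_force: 25.0
```

Emit:
drive_tool(
  series="0 0 0 0 0 0; 0 0 0 0 0 0",
)

```text
clock: 34.78
eef_pos: [603.7, -250.4, 86.8]
orientation: [0.002, 0.689, 0.725, 0.0]
force: [-0.4, 0.3, -0.7]
opening: 29.6
grasp_force: 25.0
```

Run:
```python
from plan import plan
plan((603.2,-250,54,93),(603.2,-250,125,93),(436.5,-9.7,125,-8))
```

```text
now [ 603.7 -250.4   86.8] t 34.77 open 29.6 gf 25.0 F [-0.4  0.3 -0.7]
(603.2, -250, 54, 93) 1
  0.04 -0.05 3.28 0.003 0.002 -0.002
(603.2, -250, 125, 93) 2
  0 -0 -3.55 -0 -0 0; 0 -0 -3.55 -0 -0 0
(436.5, -9.7, 125, -8) 10
  2.49 -1.54 0 -0 0 0.176; 2.18 -1.95 0 -0 0 0.176; 1.8 -2.3 0 -0 0 0.176; 1.37 -2.58 0 -0 0 0.176; 0.9 -2.78 0 -0 0 0.176
  0.4 -2.9 0 -0 0 0.176; -0.11 -2.92 0 -0 0 0.176; -0.62 -2.86 0 -0 0 0.176; -1.12 -2.7 0 -0 0 0.176; -1.57 -2.47 0 -0 0 0.176
```

Emit:
drive_tool(
  series="0.04 -0.03 3.28 0 0 0; 0 0 0 0 0 0; 0 0 0 0 0 0",
)

```text
clock: 35.15
eef_pos: [602.7, -249.8, 53.0]
orientation: [0.0, 0.689, 0.725, 0.0]
force: [0.8, 0.3, -0.6]
opening: 30.1
grasp_force: 25.0
```

Emit:
drive_tool(
  series="0 0 0 0 0 0; 0 0 0 0 0 0; 0 0 0 0 0 0",
  hand=0.55,
)

```text
clock: 35.52
eef_pos: [602.4, -249.8, 52.1]
orientation: [0.0, 0.689, 0.725, 0.0]
force: [-0.2, -0.3, 0.3]
opening: 51.2
grasp_force: 0.0
```

Emit:
drive_tool(
  series="0 0 -3.55 0 0 0; 0 0 -3.55 0 0 0; 2.49 -1.54 0 0 0 0.176; 2.18 -1.95 0 0 0 0.176; 1.8 -2.3 0 0 0 0.176",
)

```text
clock: 36.15
eef_pos: [551.9, -176.9, 123.0]
orientation: [0.0, 0.856, 0.517, 0.0]
force: [-0.1, 0.6, 0.8]
opening: 51.6
grasp_force: 0.0
```

Emit:
drive_tool(
  series="1.37 -2.58 0 0 0 0.176; 0.9 -2.78 0 0 0 0.176; 0.4 -2.9 0 0 0 0.176; -0.11 -2.92 0 0 0 0.176; -0.62 -2.86 0 0 0 0.176",
)

```text
clock: 36.78
eef_pos: [468.9, -56.5, 123.0]
orientation: [0.0, 0.995, 0.103, 0.0]
force: [0.5, -0.3, 0.0]
opening: 51.5
grasp_force: 0.0
```

Emit:
drive_tool(
  series="-1.12 -2.7 0 0 0 0.176; -1.57 -2.47 0 0 0 0.176; 0 0 0 0 0 0; 0 0 0 0 0 0",
)

```text
clock: 37.28
eef_pos: [436.9, -9.6, 123.2]
orientation: [0.0, 0.998, -0.068, 0.001]
force: [-0.2, -0.3, -0.1]
opening: 51.3
grasp_force: 0.0
```

Run:
```python
from chk import *
from plan import plan
chk(64)
plan((436.5,-9.7,65,-8),(436.5,-9.7,6,-8),(436.5,-9.7,130,-8),(535.2,-253.6,130,93),(535.2,-253.6,85,93))
```

```text
top [[ 603.6  -250.4   119.29   30.28   -1.52]]
scene [[ 604.52 -252.05  119.92   32.29   -1.51]]
now [437.   -9.8 123.1] t 37.38 open 52.0 gf 0.0 F [0.6 0.7 0.5]
(436.5, -9.7, 65, -8) 1
  -0.05 -0.01 5.81 0 -0.001 0.001
(436.5, -9.7, 6, -8) 1
  -0 0 5.9 0 0 -0
(436.5, -9.7, 130, -8) 3
  -0 0 -4.13 0 0 -0; -0 0 -4.13 0 0 -0; -0 0 -4.13 0 0 -0
(535.2, -253.6, 130, 93) 10
  1.32 2.28 -0 -0 0 -0.176; 0.9 2.47 -0 -0 0 -0.176; 0.45 2.59 -0 -0 0 -0.176; -0.01 2.63 -0 -0 0 -0.176; -0.47 2.59 -0 -0 0 -0.176
  -0.92 2.47 -0 -0 0 -0.176; -1.33 2.27 -0 -0 0 -0.176; -1.71 2 -0 -0 0 -0.176; -2.03 1.67 -0 -0 0 -0.176; -2.3 1.29 -0 -0 0 -0.176
(535.2, -253.6, 85, 93) 1
  -0 -0.02 4.49 -0 0 -0.003
```

Emit:
drive_tool(
  series="-0.05 0 5.8 0 0 0; 0 0 5.9 0 0 0; 0 0 0 0 0 0",
)

```text
clock: 37.75
eef_pos: [437.1, -10.1, 4.9]
orientation: [-0.0, 0.998, -0.07, -0.0]
force: [-0.1, 0.3, 1.0]
opening: 51.6
grasp_force: 0.0
```

Emit:
drive_tool(
  series="0 0 0 0 0 0; 0 0 0 0 0 0; 0 0 0 0 0 0",
  hand=0.1,
)

```text
clock: 38.12
eef_pos: [435.8, -9.1, 6.1]
orientation: [0.0, 0.998, -0.069, 0.0]
force: [0.3, -0.3, -1.2]
opening: 29.8
grasp_force: 25.0
```

Emit:
drive_tool(
  series="0 0 -4.13 0 0 0; 0 0 -4.13 0 0 0; 0 0 -4.13 0 0 0; 1.32 2.28 0 0 0 -0.176; 0.9 2.47 0 0 0 -0.176",
)

```text
clock: 38.75
eef_pos: [456.1, -58.3, 130.8]
orientation: [0.001, 0.994, 0.11, 0.001]
force: [-0.4, 0.8, -0.4]
opening: 30.0
grasp_force: 25.0
```

Emit:
drive_tool(
  series="0.45 2.59 0 0 0 -0.176; 0 2.63 0 0 0 -0.176; -0.47 2.59 0 0 0 -0.176; -0.92 2.47 0 0 0 -0.176; -1.33 2.27 0 0 0 -0.176",
)

```text
clock: 39.38
eef_pos: [505.2, -180.3, 129.8]
orientation: [0.0, 0.853, 0.522, 0.0]
force: [-0.9, -0.3, -0.7]
opening: 29.8
grasp_force: 25.0
```

Emit:
drive_tool(
  series="-1.71 2 0 0 0 -0.176; -2.03 1.67 0 0 0 -0.176; -2.3 1.29 0 0 0 -0.176; 0 0 4.2 0 0 -0.003; 0 0 0 0 0 0",
)

```text
clock: 40.0
eef_pos: [532.3, -251.2, 84.5]
orientation: [-0.004, 0.688, 0.725, -0.0]
force: [0.4, 0.7, -0.6]
opening: 29.4
grasp_force: 25.0
```

Emit:
drive_tool(
  series="0 0 0 0 0 0; 0 0 0 0 0 0; 0 0 0 0 0 0",
)

```text
clock: 40.38
eef_pos: [535.5, -253.1, 89.1]
orientation: [0.001, 0.688, 0.726, 0.0]
force: [0.3, 0.3, -1.1]
opening: 29.6
grasp_force: 25.0
```

Run:
```python
from plan import plan
from chk import *
plan((535.2,-253.6,53.5,93))
s,t=grab("scene"),grab("top")
for n,c,bx in(("top",t,(140,235,160,262)),("scene",s,(425,510,145,245))):
    b=cv2.cvtColor(c["p"],cv2.COLOR_BGR2HSV)[...,2];P=cloud(c)
    print(n,rects(c,b<55,6,500,4000,bx),"rib",rects(c,(P[...,2]>24)&(P[...,2]<45),32,100,2000,bx))
```

```text
now [ 535.5 -253.1   89.1] t 40.38 open 29.6 gf 25.0 F [ 0.3  0.3 -1.1]
(535.2, -253.6, 53.5, 93) 1
  -0.05 -0.04 3.56 0.002 0.001 0.001
top [[ 449.49  369.25  179.83   84.98   -0.16  196.32  206.5  1539.  ]] rib [[448.94 370.33 100.84  30.24  -0.15 193.78 205.32 317.  ]
 [484.71 533.19 160.8   13.72   0.1  141.6  194.31 200.  ]]
scene [[ 457.76  366.36  183.57   86.25   -0.16  460.04  203.37 1535.  ]] rib [[452.82 367.61 105.89  29.83  -0.16 462.74 195.54 313.  ]]
```

Emit:
drive_tool(
  series="-0.05 -0.02 3.55 0 0 0; 0 0 0 0 0 0; 0 0 0 0 0 0",
)

```text
clock: 40.85
eef_pos: [534.5, -253.2, 52.4]
orientation: [-0.0, 0.688, 0.726, -0.0]
force: [-0.4, 0.1, -0.5]
opening: 29.5
grasp_force: 25.0
```

Emit:
drive_tool(
  series="0 0 0 0 0 0; 0 0 0 0 0 0; 0 0 0 0 0 0",
  hand=0.55,
)

```text
clock: 41.22
eef_pos: [534.7, -253.3, 52.5]
orientation: [0.0, 0.688, 0.726, -0.0]
force: [0.4, -1.1, 0.3]
opening: 51.3
grasp_force: 0.0
```

Emit:
drive_tool(
  series="0 0 -4 0 0 0; 0 0 -4 0 0 0; 0 0 0 0 0 0",
)

```text
clock: 41.6
eef_pos: [536.9, -254.8, 136.4]
orientation: [0.004, 0.688, 0.726, 0.0]
force: [-0.3, -0.4, -0.9]
opening: 51.9
grasp_force: 0.0
```

Run:
```python
from plan import plan
plan((451,369,125,-9))
```

```text
now [ 536.9 -254.8  136.4] t 41.6 open 51.9 gf 0.0 F [-0.3 -0.4 -0.9]
(451, 369, 125, -9) 11
  5.71 -0.48 0.07 0.001 -0 0.162; 5.55 -1.39 0.07 0.001 -0 0.162; 5.26 -2.27 0.08 0.001 -0 0.162; 4.82 -3.09 0.08 0.001 -0 0.162; 4.26 -3.83 0.08 0.001 -0 0.162
  3.59 -4.46 0.09 0.001 -0 0.162; 2.82 -4.98 0.09 0.001 -0 0.162; 1.98 -5.37 0.1 0.001 -0 0.162; 1.09 -5.62 0.1 0.001 -0 0.162; 0.17 -5.72 0.11 0.001 -0 0.162
  -0.76 -5.67 0.11 0.001 -0 0.162
```

Emit:
drive_tool(
  series="5.71 -0.48 0 0 0 0.162; 5.55 -1.39 0 0 0 0.162; 5.26 -2.27 0 0 0 0.162; 4.82 -3.09 0 0 0 0.162; 4.26 -3.83 0 0 0 0.162",
)

```text
clock: 42.22
eef_pos: [494.2, 32.2, 131.0]
orientation: [-0.001, 0.919, 0.393, -0.001]
force: [1.1, -0.3, 0.2]
opening: 51.8
grasp_force: 0.0
```

Emit:
drive_tool(
  series="3.59 -4.46 0.1 0 0 0.162; 2.82 -4.98 0.1 0 0 0.162; 1.98 -5.37 0.1 0 0 0.162; 1.09 -5.62 0.1 0 0 0.162; 0.17 -5.72 0.1 0 0 0.162",
)

```text
clock: 42.85
eef_pos: [454.9, 313.4, 126.0]
orientation: [0.0, 1.0, 0.002, -0.001]
force: [1.7, -0.3, 0.3]
opening: 51.1
grasp_force: 0.0
```

Emit:
drive_tool(
  series="-0.76 -5.67 0.1 0 0 0.162; 0 0 0 0 0 0; 0 0 0 0 0 0",
)

```text
clock: 43.22
eef_pos: [447.4, 367.9, 125.0]
orientation: [0.001, 0.997, -0.076, -0.001]
force: [-0.5, -0.1, -1.1]
opening: 51.7
grasp_force: 0.0
```

Run:
```python
from chk import *
from plan import plan
s,t=chk(64)
bx=(425,510,145,245);P=cloud(s)
b=cv2.cvtColor(s["p"],cv2.COLOR_BGR2HSV)[...,2]
print("cap",rects(s,b<55,6,500,6000,bx))
cv2.imwrite("pics/d.png",cv2.resize(np.hstack([s["p"][150:300,150:300],s["p"][130:280,390:540]]),None,fx=2.5,fy=2.5,interpolation=cv2.INTER_CUBIC))
plan((451,369,65,-9),(451,369,9,-9))
```

```text
top [[ 535.39 -254.65  118.98   29.69   -1.51]
 [ 603.06 -251.22  118.02   29.73   -1.53]]
scene [[ 604.28 -252.18  119.97   32.42   -1.52]
 [ 537.46 -255.35  119.39   30.77   -1.52]]
cap [[ 457.45  366.52  187.13   88.39   -0.14  460.08  203.3  1608.  ]]
now [448.1 367.2 125.6] t 43.33 open 52.1 gf 0.0 F [-0.4  0.4 -0.3]
(451, 369, 65, -9) 2
  0.13 -0.11 3.03 0 0 0.002; 0.13 -0.11 3.03 0 0 0.002
(451, 369, 9, -9) 1
  0.01 -0.01 5.6 0.001 0.001 -0.001
```

View pics/d.png

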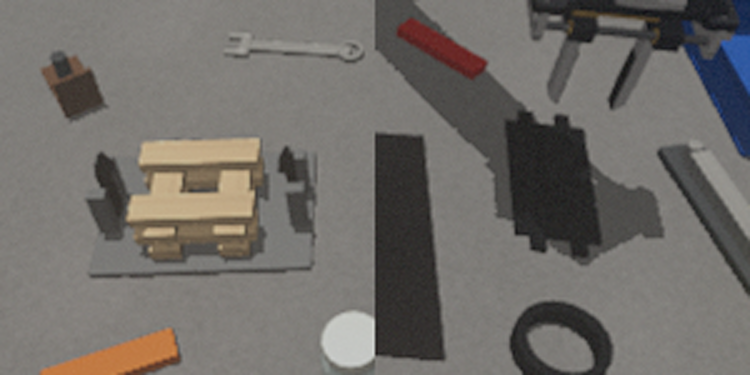

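Emit:
drive_tool(
  series="0.13 -0.11 3 0 0 0.002; 0.13 -0.11 3 0 0 0.002; 0 0 5.6 0 0 0; 0 0 0 0 0 0; 0 0 0 0 0 0",
)

```text
clock: 43.95
eef_pos: [451.3, 369.1, 10.1]
orientation: [0.0, 0.997, -0.079, -0.0]
force: [0.1, -0.6, 0.6]
opening: 51.7
grasp_force: 0.0
```

Emit:
drive_tool(
  series="0 0 0 0 0 0; 0 0 0 0 0 0; 0 0 0 0 0 0; 0 0 0 0 0 0",
  hand=0.1,
  newtons=50,
)

```text
clock: 44.45
eef_pos: [451.1, 370.2, 10.6]
orientation: [0.0, 0.997, -0.078, 0.0]
force: [-0.1, -1.5, 1.3]
opening: 27.8
grasp_force: 50.0
```

Run:
```python
from plan import plan
plan((451,369,170,-9),(569.3,-251.7,170,93),(569.3,-251.7,125,93))
```

```text
now [451.1 370.2  10.6] t 44.45 open 27.8 gf 50.0 F [-0.1 -1.5  1.3]
(451, 369, 170, -9) 3
  0 0.04 -5.31 0 -0 0; 0 0.04 -5.31 0 -0 0; 0 0.04 -5.31 0 -0 0
(569.3, -251.7, 170, 93) 11
  1.94 5.41 0 0 0 -0.162; 1.05 5.65 0 0 0 -0.162; 0.12 5.74 0 0 0 -0.162; -0.81 5.69 0 0 0 -0.162; -1.71 5.48 0 0 0 -0.162
  -2.58 5.14 0 0 0 -0.162; -3.37 4.65 0 0 0 -0.162; -4.08 4.05 0 0 0 -0.162; -4.68 3.34 0 0 0 -0.162; -5.15 2.54 0 0 0 -0.162
  -5.5 1.68 0 0 0 -0.162
(569.3, -251.7, 125, 93) 1
  0.01 0.01 4.51 0 0 0.002
```

Emit:
drive_tool(
  series="0 0 -5.3 0 0 0; 0 0 -5.3 0 0 0; 0 0 -5.3 0 0 0; 1.94 5.41 0 0 0 -0.162; 1.05 5.65 0 0 0 -0.162",
)

```text
clock: 45.08
eef_pos: [472.7, 256.7, 170.0]
orientation: [-0.0, 0.996, 0.087, 0.001]
force: [1.0, -0.1, -0.9]
opening: 27.4
grasp_force: 50.0
```

Emit:
drive_tool(
  series="0.12 5.74 0 0 0 -0.162; -0.81 5.69 0 0 0 -0.162; -1.71 5.48 0 0 0 -0.162; -2.58 5.14 0 0 0 -0.162; -3.37 4.65 0 0 0 -0.162",
)

```text
clock: 45.7
eef_pos: [526.0, -26.4, 169.1]
orientation: [-0.0, 0.882, 0.472, 0.0]
force: [1.2, 1.4, -0.9]
opening: 27.6
grasp_force: 50.0
```

Emit:
drive_tool(
  series="-4.08 4.05 0 0 0 -0.162; -4.68 3.34 0 0 0 -0.162; -5.15 2.54 0 0 0 -0.162; -5.5 1.68 0 0 0 -0.162; 0 0 0 0 0 0",
)

```text
clock: 46.32
eef_pos: [569.1, -253.9, 168.8]
orientation: [0.0, 0.689, 0.725, -0.0]
force: [-0.5, 0.6, -1.0]
opening: 27.7
grasp_force: 50.0
```

Emit:
drive_tool(
  series="0 0 4.5 0 0 0; 0 0 0 0 0 0; 0 0 0 0 0 0; 0 0 0 0 0 0",
)

```text
clock: 46.82
eef_pos: [570.3, -250.7, 126.4]
orientation: [0.002, 0.688, 0.726, 0.0]
force: [0.1, 0.6, -0.7]
opening: 27.3
grasp_force: 50.0
```

Run:
```python
from chk import *
from plan import plan
s,t=grab("scene"),grab("top")
b=cv2.cvtColor(s["p"],cv2.COLOR_BGR2HSV)[...,2];P=cloud(s)
for th in(35,55):print(rects(s,(b<th)&(P[...,2]>105)&(P[...,2]<130),120,100,4000,(160,300,130,280)))
cv2.imwrite("pics/e.png",np.hstack([cv2.resize(c["p"][v:v+160,u:u+160],None,fx=2.5,fy=2.5,interpolation=cv2.INTER_CUBIC) for c,u,v in((s,150,130),(t,320,90))]))
plan((569.3,-251.7,112,93))
```

```text
[]
[[ 585.42 -246.48  208.46   77.14   -1.43  225.6   211.32 1493.  ]]
now [ 570.  -250.8  126. ] t 46.92 open 27.5 gf 50.0 F [ 0.3  0.7 -0.7]
(569.3, -251.7, 112, 93) 1
  -0.09 -0.08 1.4 0.002 0.002 0.002
```

View pics/e.png

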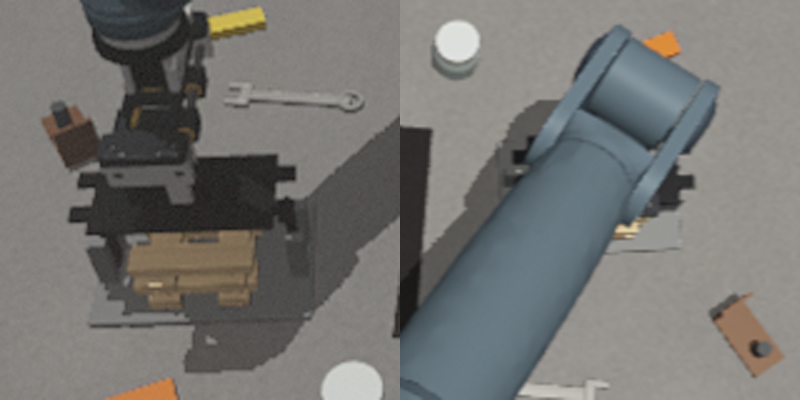

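Run:
```python
from chk import *
s=grab("scene");p=s["p"]
cv2.imwrite("pics/f.png",cv2.resize(p[175:265,172:292],None,fx=6.6,fy=6.6,interpolation=cv2.INTER_CUBIC))
b=cv2.cvtColor(p,cv2.COLOR_BGR2HSV)[...,2];P=cloud(s)
m=(b<60)&(P[...,2]>108)&(P[...,2]<124)
pts=[(u,np.nonzero(m[:,u])[0].max()+.5) for u in range(196,254)]
W=ray(s,pts,119)
g=[];x=W[:,:2]
k=np.polyfit(x[:,1],x[:,0],1);r=x[:,0]-np.polyval(k,x[:,1]);ok=abs(r)<4
k=np.polyfit(x[ok,1],x[ok,0],1);print("front edge: yaw deg",-np.degrees(np.arctan(k[0])),"x at y=-251.7",np.polyval(k,-251.7),ok.sum())
# prong tips: row-wise extents
for v in range(196,232,2):
    u=np.nonzero(m[v])[0]
    if len(u):a=ray(s,[(u.min(),v),(u.max(),v)],121)[:,:2];print(v,u.min(),u.max(),a.round(0).tolist())
```

```text
front edge: yaw deg 2.8861165411034677 x at y=-251.7 617.3249315196452 58
196 245 260 [[538.0, -208.0], [538.0, -171.0]]
198 245 267 [[545.0, -207.0], [544.0, -154.0]]
200 182 267 [[552.0, -357.0], [551.0, -153.0]]
202 182 260 [[559.0, -356.0], [557.0, -169.0]]
204 181 259 [[565.0, -357.0], [564.0, -171.0]]
206 189 259 [[571.0, -336.0], [570.0, -170.0]]
208 188 258 [[577.0, -337.0], [576.0, -172.0]]
210 188 267 [[583.0, -336.0], [582.0, -150.0]]
212 187 267 [[589.0, -336.0], [588.0, -149.0]]
214 179 267 [[596.0, -354.0], [594.0, -149.0]]
216 178 259 [[601.0, -354.0], [600.0, -167.0]]
218 178 258 [[607.0, -353.0], [606.0, -168.0]]
220 185 258 [[613.0, -335.0], [612.0, -168.0]]
222 185 227 [[619.0, -334.0], [618.0, -238.0]]
```

View pics/f.png

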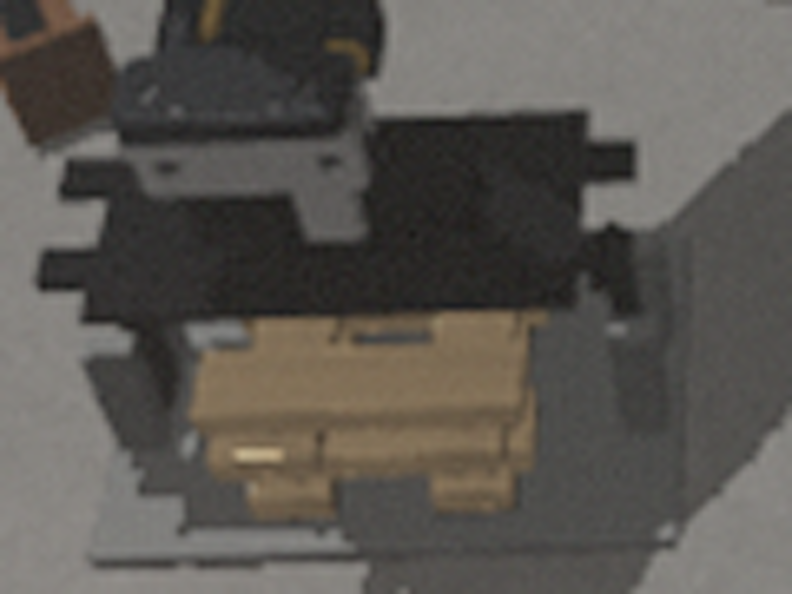

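Emit:
drive_tool(
  series="-0.03 -0.03 1 0 0 0.002; 0 0 0.8 0 0 0; 0 0 0 0 0 0; 0 0 0 0 0 0",
  newtons=60,
)

```text
clock: 47.48
eef_pos: [568.9, -250.9, 106.1]
orientation: [-0.0, 0.688, 0.725, -0.0]
force: [-0.5, -0.3, -0.8]
opening: 27.6
grasp_force: 60.0
```

Emit:
drive_tool(
  series="0 0 0.4 0 0 0; 0 0 0.4 0 0 0; 0 0 0.2 0 0 0; 0 0 0 0 0 0; 0 0 0 0 0 0",
)

```text
clock: 48.1
eef_pos: [569.0, -250.7, 96.4]
orientation: [-0.0, 0.688, 0.725, 0.0]
force: [-0.5, 1.5, 1.4]
opening: 27.6
grasp_force: 60.0
```

Run:
```python
from plan import plan
plan((569.3,-250.8,78,93))
```

```text
now [ 569.  -250.7   96.4] t 48.1 open 27.6 gf 60.0 F [-0.5  1.5  1.4]
(569.3, -250.8, 78, 93) 1
  -0.01 0.03 1.84 0 -0 -0
```

Emit:
drive_tool(
  series="0 0 0.3 0 0 0; 0 0 0.3 0 0 0; 0 0 0 0 0 0; 0 0 0 0 0 0",
)

```text
clock: 48.6
eef_pos: [569.4, -250.9, 90.8]
orientation: [0.001, 0.688, 0.725, 0.0]
force: [0.7, 4.3, 4.9]
opening: 27.8
grasp_force: 60.0
```

Emit:
drive_tool(
  series="0 0 0.3 0 0 0; 0 0 0.3 0 0 0; 0 0 0.3 0 0 0; 0 0 0 0 0 0; 0 0 0 0 0 0",
)

```text
clock: 49.22
eef_pos: [569.5, -250.7, 82.2]
orientation: [0.0, 0.689, 0.725, 0.001]
force: [0.7, 3.7, 7.2]
opening: 27.7
grasp_force: 60.0
```

Emit:
drive_tool(
  series="0 0 0.3 0 0 0; 0 0 0.2 0 0 0; 0 0 0 0 0 0; 0 0 0 0 0 0",
)

```text
clock: 49.72
eef_pos: [569.9, -252.0, 78.2]
orientation: [0.001, 0.689, 0.725, 0.0]
force: [-1.0, 0.6, 8.7]
opening: 27.8
grasp_force: 60.0
```

Emit:
drive_tool(
  series="0 0 0.2 0 0 0; 0 0 0 0 0 0; 0 0 0 0 0 0",
)

```text
clock: 50.1
eef_pos: [569.9, -252.1, 78.1]
orientation: [0.001, 0.689, 0.725, 0.0]
force: [-5.4, 3.1, 20.3]
opening: 27.4
grasp_force: 60.0
```

Emit:
drive_tool(
  series="0 0 0.2 0 0 0; 0 0 0 0 0 0; 0 0 0 0 0 0",
)

```text
clock: 50.48
eef_pos: [570.0, -252.1, 78.1]
orientation: [0.001, 0.688, 0.725, -0.0]
force: [-10.5, 7.0, 30.2]
opening: 27.6
grasp_force: 60.0
```

Run:
```python
from chk import *
s=grab("scene");p=s["p"]
cv2.imwrite("pics/g.png",cv2.resize(p[175:265,172:292],None,fx=6.6,fy=6.6,interpolation=cv2.INTER_CUBIC))
P=cloud(s);b=cv2.cvtColor(p,cv2.COLOR_BGR2HSV)[...,2]
for n,u0,u1 in(("-y",192,200),("mid",220,235),("+y",245,255)):
    q=P[210:224,u0:u1];q=q[(q[...,2]>40)&(q[...,2]<100)];print(n,np.percentile(q[:,2],[10,50,90]).round(1))
```

```text
-y [72.9 74.8 84.9]
mid [75.9 90.5 98.8]
+y [72.7 74.5 87.2]
```

View pics/g.png

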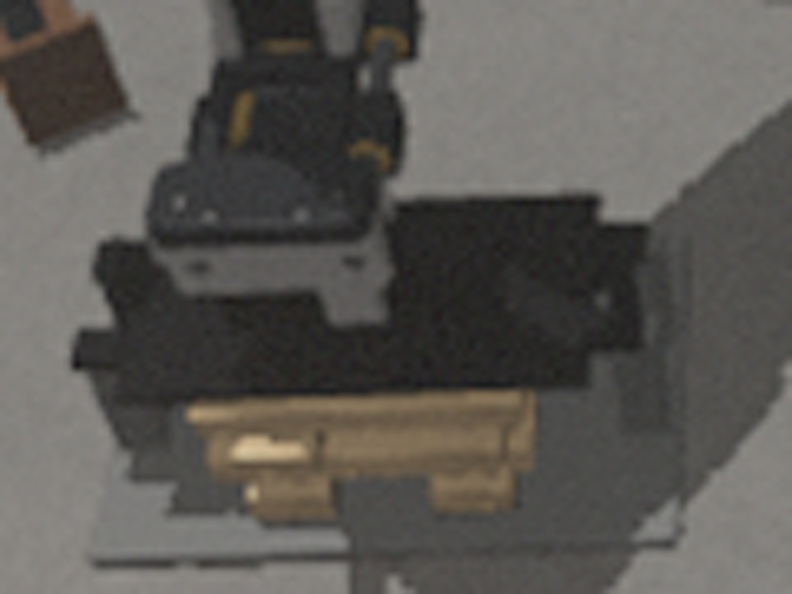

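Emit:
drive_tool(
  series="0 0 -0.4 0 0 0; 0 0 0 0 0 0",
)

```text
clock: 50.78
eef_pos: [569.8, -252.0, 78.1]
orientation: [0.001, 0.689, 0.725, 0.0]
force: [-1.2, 1.2, 11.6]
opening: 27.7
grasp_force: 60.0
```

Emit:
drive_tool(
  series="0 0 0 0 0 0; 0 0 0 0 0 0; 0 0 0 0 0 0; 0 0 0 0 0 0",
  hand=0.55,
)

```text
clock: 51.28
eef_pos: [568.6, -250.8, 75.8]
orientation: [-0.0, 0.688, 0.725, -0.0]
force: [0.9, -0.6, 0.6]
opening: 51.7
grasp_force: 0.0
```

Emit:
drive_tool(
  series="0 0 -3 0 0 0; 0 0 -5 0 0 0; 0 0 -5 0 0 0; -5 3 0 0 0 0; -5 3 0 0 0 0",
)

```text
clock: 51.9
eef_pos: [635.3, -348.7, 208.1]
orientation: [0.001, 0.688, 0.726, 0.0]
force: [0.1, 0.1, 1.2]
opening: 51.6
grasp_force: 0.0
```

Emit:
drive_tool(
  series="5 4 0 0 0 0; 5 4 0 0 0 0; 4.5 4 0 0 0 0; 4.5 4 0 0 0 0; 0 0 0 0 0 0",
)

```text
clock: 52.52
eef_pos: [783.8, -147.6, 205.2]
orientation: [-0.0, 0.686, 0.727, 0.0]
force: [-0.6, 0.4, -0.4]
opening: 52.0
grasp_force: 0.0
```

Run:
```python
from chk import *
s,t=grab("scene"),grab("top")
cv2.imwrite("pics/h.png",cv2.resize(s["p"][175:265,172:292],None,fx=6.6,fy=6.6,interpolation=cv2.INTER_CUBIC))
cv2.imwrite("pics/i.png",t["p"])
P=cloud(s);o=ctrl.get_obs();print(o["clock"],o["eef_pos"])
for n,u0,u1 in(("-y",190,200),("+y",245,255)):
    q=P[218:230,u0:u1];q=q[(q[...,2]>40)&(q[...,2]<100)];print(n,np.percentile(q[:,2],[10,50,90]).round(1))
```

```text
52.625 [ 782.07 -151.6   205.56]
-y [71.9 74.4 77.4]Traceback (most recent call last):
  File "<stdin>", line 7, in <module>
    return _quantile_unchecked(
        a, q, axis, out, overwrite_input, method, keepdims, weights)
    return _ureduce(a,
                    func=_quantile_ureduce_func,
    ...<5 lines>...
                    overwrite_input=overwrite_input,
                    method=method)
    r = func(a, **kwargs)
    result = _quantile(arr,
                       quantiles=q,
    ...<2 lines>...
                       out=out,
                       weights=wgt)
    slices_having_nans = np.isnan(arr[-1, ...])
                                  ~~~^^^^^^^^^
IndexError: index -1 is out of bounds for axis 0 with size 0
```

View pics/h.png

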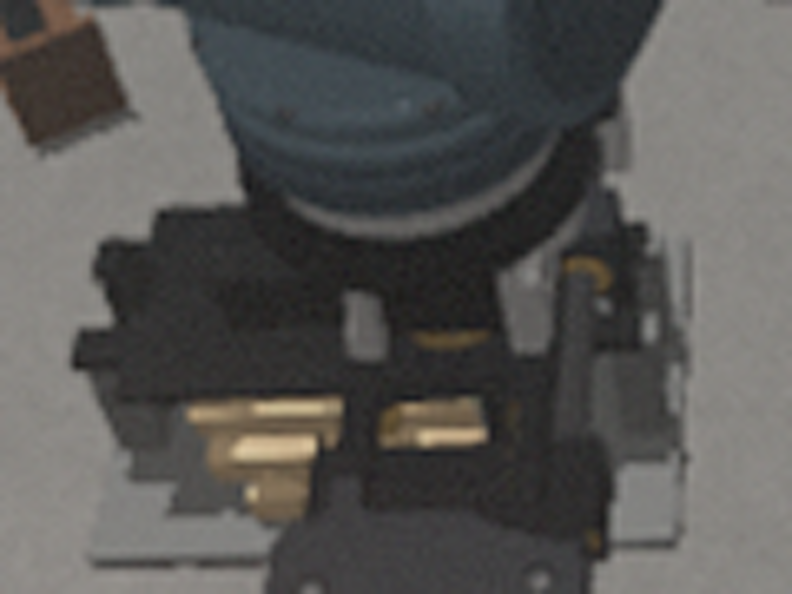

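View pics/i.png

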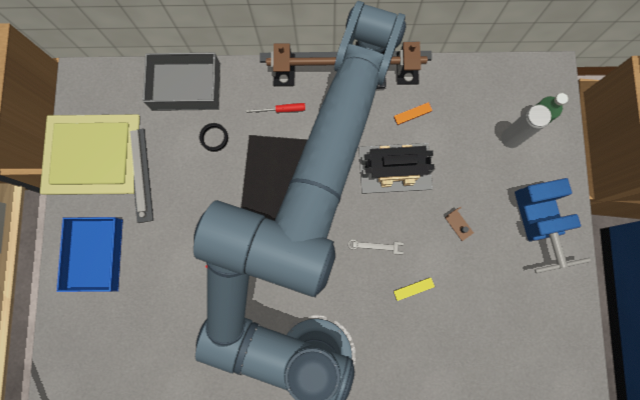

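Emit:
drive_tool(
  series="4.2 -3.7 0 0 0 0; 4.2 -3.7 0 0 0 0; 4.2 -3.7 0 0 0 0; 4.2 -3.7 0 0 0 0; 4.2 -3.7 0 0 0 0",
)

```text
clock: 53.25
eef_pos: [584.7, 47.5, 206.4]
orientation: [0.0, 0.689, 0.724, 0.0]
force: [0.5, -0.3, 0.0]
opening: 51.7
grasp_force: 0.0
```

Emit:
drive_tool(
  series="4.2 -3.7 0 0 0 0; 0 0 0 0 0 0; 0 0 0 0 0 0",
)

```text
clock: 53.62
eef_pos: [547.7, 86.8, 206.7]
orientation: [0.001, 0.689, 0.725, 0.0]
force: [0.5, 0.2, 0.5]
opening: 51.7
grasp_force: 0.0
```

Run:
```python
from chk import *
s,t=grab("scene"),grab("top")
cv2.imwrite("pics/j.png",np.vstack([cv2.resize(s["p"][180:265,172:300],None,fx=4,fy=4,interpolation=cv2.INTER_CUBIC)[:300],cv2.resize(t["p"][130:205,340:468],None,fx=4,fy=4,interpolation=cv2.INTER_CUBIC)]))
P=cloud(s)
for n,u0,u1 in(("-y",192,200),("+y",250,258)):
    q=P[214:230,u0:u1];q=q[(q[...,2]>70)&(q[...,2]<100)];print(n,np.percentile(q[:,2],[10,50,90]).round(1) if len(q) else 0)
P=cloud(t);z=P[...,2];m=z>95
print("rib",rects(t,m&(z<115),100,30,900,(350,445,140,190)))
```

```text
-y [72.9 74.7 80.2]
+y [72.2 73.9 75.5]
rib [[ 570.38 -253.15   99.14   28.8    -1.52  399.58  159.45  321.  ]]
```

View pics/j.png

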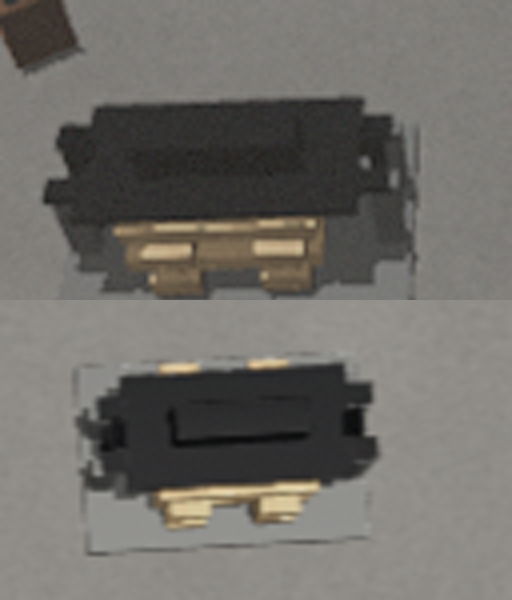

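The cap's plate top reads 74 mm at both ends, which is its height when home. It lies square with its rib over the carrier's centre, and the tower is intact under it.

```bash
python3 -c "
from station import job_done
print(job_done())"
```

```text
the job is handed in; nothing more can be done
None
```

All eight slats are stacked crosswise in the carrier, and the cap is pressed down level onto the pillars (plate top about 74 mm at both ends); I judged both hooks clicked from that, the hard stop and the pictures, and handed in at about 54 s without going near the other things.

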